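# Weigh the sample box on the spring balance

## Robot

A 6-joint arm with a two-finger parallel gripper is mounted at the origin on the work surface. World frame = base frame: x ahead of the robot, y to its left, z up, the work surface at z = 0. Lengths are in m, angles in degrees, forces in N, time in s.
With the tool pointing down it reaches from about 0.35 to 0.725 m from the base axis. Payload 4.3 kg.
Tool frame: the origin (TCP) lies between the finger pads; the fingertips stand nose_length ahead of it and the grasp point (between the pads) is the TCP (nose_length is the distance from the TCP to the fingertips, in m); y points along the fingers, z is the direction in which the jaws open and shut, and the axes are right-handed (so a half turn about y gives the same grasp; the last joint's range is limited). The gripper opens to 85 mm and grips with 20 to 120 N. Pads are 22 mm wide; open, the fingers measure 114 mm over their backs; the gripper's body (76 mm by 85 mm) begins 54 mm behind the grasp point. The pads swing forward as they close: fully open they stand 13 mm farther back than shut.
Start: joints at [-69.46, 21.618, 4.641, 73.018, 0, 83.68], TCP at [0.26, -0.513, 0.25] pointing down, gripper open.
Joint ranges: [-156.06, 156.06], [-48.1, 94.91], [-58.44, 69.94], [-101.28, 121.22], [-78.64, 73.56], [-180, 180]. Speed limits (degrees/s): [147.25, 147.25, 180, 180, 180, 180].

## Interface

Orientations are given as [roll, pitch, yaw] about the fixed x, y, z axes, in that order (R = Rz(yaw) Ry(pitch) Rx(roll)).
In Python, from bench import * gives the robot as it stands.
- The arm moves only by the tool apply_moves, never from a script. Its argument "rows" is a list of rows, each a list of 7 numbers: the turn, a rotation vector about the tool's x, y, z in degrees, then the shift along the tool's x, y, z in mm, then the opening, from 0 (shut) to 1 (fully open). A call has 1 to 5 rows; each row shifts and turns the commanded pose from where the row before left it, along the tool's axes as they then stand; what a row does not reach is not made up. A row lasts 1/12 s, in which the tool goes at most 41.7 mm and 7.16 degrees, less where a joint would pass 70% of its speed; a pose out of reach is approached as far as the arm can. A call with a gripper value outside its range is refused whole. The fingers move at their own pace and stop on an object; the grip force is fixed at half the most. Time passes only in rows, so rows that do not move let the fingers close. It gives the time, the measured TCP pose, the force and the opening at its end, in the units of the state.
- observe(): the state, without advancing time (a new reading comes with each control period).
- read_camera(name): name is "side" or "top"; returns a dict with "color" (420x560x3 uint8, red, green, blue), "z_map" (420x560 float32, m along the optical axis (not along the pixel's ray), 0 where there is no reading), "fov_y" (degrees; the focal length in pixels is half the picture's height over the tangent of half this angle, whatever the lens; pixels are square), "cx", "cy" (the principal point, pixels), "k1" (the pictures are not rectified: a ray, as slopes to the right and down, at radius r is drawn at 1 + k1 r^2 times it, then the intrinsics apply), "rvec" (rotation vector, rad) and "tvec" (3), from world to camera coordinates, as OpenCV has them. Camera axes: x right, y down, z forward; pixel columns grow to the right and rows downward; lengths in m; the calibration is good to about 2 mm. A picture is of the moment at which its call begins.
- close_job(): hands the job in, once; it reports no verdict.
The state is a dict: "time": time; "qpos": joint angles; "qvel": joint speeds; "joint_efforts": joint torques, N m; "tcp_pos": TCP position; "tool_rot": TCP orientation; "force": force on the tool from outside, world axes, zero at the start; "moment": the same for the moment, N m; "gripper_width": opening from 0.0 (shut) to 1.0 (fully open).
Only numpy, scipy, OpenCV 4.12 (cv2) and the standard library are available. Lean on these libraries where they do the work, as an engineer would, in place of code of your own. Each camera call takes 0.05 s, during which the arm holds its last target.

## Task

Weigh the long sample box with the wire bow: hang it by the bow on the hook of the spring balance, easing its weight on so that the pointer neither jumps nor runs past the end of the scale, then let go and leave it hanging free until the pointer has stood still for a full second. Then take it in hand again, lift it off the hook just as gently, and set it down, not drop it, flat in the white tray. Leave the other things on the bench where they are.

Things in the scene. Friction and masses are not known exactly. Their poses are not given: they have to be found in the camera images.
- sample_box: closed frosted plastic box, flat upright sides, 170 mm long (x), 56 wide (y), 50 high, grey-blue lid rim. Loose, 210 to 630 g (differs each time), weight central. Origin: centre of the underside, z up. Its -x end is the near one: at the start its x is within 20 degrees of the robot's x. A stiff wire bow stands across its middle (see bow_top)
- bow_top (a point): centre of the wire at the bow's peak, 125 mm above the underside of the sample box, over its centre; axes as the box's. The bow is 5 mm steel wire in the box's plane x = 0: two uprights outside the long sides (y = +-30.5 mm, 20 to 111 mm above the underside), then straight 25 degree slopes up to the peak
- grip_end (a point): a good place to grip the sample box across its 56 mm width, beside the bow: 62 mm from its middle towards the near end (-x), mid-wide, 28 mm above the underside; axes as the box's. While the box hangs the balance's tube is straight above the bow: a gripper at this end, leaned back 10 to 45 degrees towards -x, clears it
- hook_seat (a point): where bow_top comes to rest when hung: it lies 5.5 mm above the centre of the wire at the lowest point of the hook and moves with the hook; 246 mm above the bench when the scale is empty. The hook is a J of 5 mm wire in this frame's x-z plane, open towards -x (robot's side): shank at x = +9 mm, tip on the -x side, 13 mm free gap between. z up. The box hangs with its x along this x
- hook_tip (a point): top of the hook's open tip, 13 mm before (-x) and 18 mm above hook_seat; moves with the hook. The bow goes in over it from -x with bow_top 23 to 40 mm above hook_seat, then down. The shank runs straight up to 43 mm above hook_seat, then bends over it into the tube
- tube_foot (a point): centre of the lower end of the balance's fixed upright tube (23 mm thick, 225 mm long), 325 mm above the bench, straight above hook_seat; axes as the stand's
- hook (a joint): pull-out of the spring balance in m, grows as the hook is pulled down: 0 empty, about 0.012 for each newton hung on it (spring 85 N/m), end of the graduated scale 0.090 (7.5 N), hard stop 0.100. A black pointer disc rides with it on the clear tube. Lightly damped: a hung load bobs at about 2 Hz and rests in a few seconds. No sideways give
- stand: grey lab stand carrying the spring balance, fixed. Origin on the bench straight under the hook. Base plate under the hook 160 mm (x) by 250 (y from -190 to +60 mm), 12 thick; steel rod 12 mm thick, 630 high, at y = -160 mm; clamp arm at 470 mm height along y holds the tube. Its x is within 12 degrees of the robot's x
- tray: shallow white plastic tray for weighed samples, fixed, 210 mm (x) by 160 mm (y), walls 4 mm thick and 15 mm high, inner floor 4 mm up. Origin: centre of the underside
- beaker_a: glass beaker 70 mm across with a funnel on it, 128 mm high in all, 96 mm across at the top; bystander, origin under its centre
- beaker_b: as beaker_a; bystander
- plain_box: wider lidded box without bow, 130 x 90 x 50 mm; bystander
- strip_tube: white upright tube, 30 mm across, 105 mm high; bystander
- carton: white carton 60 x 170 x 60 mm; bystander
- sample_jar: small closed glass jar, 56 mm across, 60 mm high; bystander
- spoon: steel spoon 170 mm long, lying; bystander

How it is judged:
By the outcome, as a careful person would: the job done as asked, in the order asked, and still so for the second after the job is handed in, with the robot touching nothing.
It also fails if it takes over 72 s, if anything falls off the work surface, if the arm or the gripper's body presses on something with over 40 N, if the wrist force passes 120 N, or if a joint passes its speed limit or range.

## Working session

There is one attempt and no reset: what is moved stays moved. The work goes in short steps, Python scripts to look and compute and a tool call to move; the robot and the scene stay as the last step left them, time stands still between calls to the robot, and variables do not carry over. Pictures are saved under pics/ and viewed, and the job is handed in when it is done.

Besides the shell and the picture viewer there is one more tool, called after "Call:" as name([rows], argument=value, ...), one row to a line, values as JSON. apply_moves: Moves the arm, as the interface text tells. Its arguments: {"type":"object","properties":{"rows":{"type":"array"}},"required":["rows"]}

```bash
ls; mkdir -p pics; cat > h.py <<'E'
from bench import *
import numpy as np, cv2, pickle
def grab(tag):
    d={}
    for n in("side","top"):
        c=read_camera(n); d[n]=c
        cv2.imwrite(f"pics/{tag}_{n}.png",c["color"][:,:,::-1])
    pickle.dump(d,open(f"{tag}.pkl","wb")); return d
def load(tag): return pickle.load(open(f"{tag}.pkl","rb"))
def cam(c):
    R=cv2.Rodrigues(np.array(c["rvec"],float))[0]; t=np.array(c["tvec"],float).ravel()
    f=210/np.tan(np.radians(c["fov_y"])/2); return R,t,f
def ray(c,u,v):
    R,t,f=cam(c); x=(u-c["cx"])/f; y=(v-c["cy"])/f
    rd=np.hypot(x,y); r=rd
    for _ in range(30): r=rd/(1+c["k1"]*r*r)
    s=r/rd if rd>0 else 1
    d=R.T@np.array([x*s,y*s,1.]); return -R.T@t,d
def onz(c,u,v,z):
    o,d=ray(c,u,v); return o+d*(z-o[2])/d[2]
def pt(c,u,v):
    z=c["z_map"][int(v),int(u)]; o,d=ray(c,u,v); return o+d*z
def tri(c1,p1,c2,p2):
    o1,d1=ray(c1,*p1);o2,d2=ray(c2,*p2)
    A=np.stack([d1,-d2],1);s=np.linalg.lstsq(A,o2-o1,rcond=None)[0]
    a=o1+d1*s[0];b=o2+d2*s[1];return (a+b)/2,np.linalg.norm(a-b)
def proj(c,P):
    R,t,f=cam(c);p=R@np.array(P)+t;x,y=p[0]/p[2],p[1]/p[2];k=1+c["k1"]*(x*x+y*y)
    return np.array([c["cx"]+f*x*k,c["cy"]+f*y*k])
def cloud(c):
    R,t,f=cam(c);v,u=np.mgrid[0:420,0:560];z=c["z_map"]
    x=(u-c["cx"])/f;y=(v-c["cy"])/f;rd=np.hypot(x,y);r=rd.copy()
    for _ in range(30): r=rd/(1+c["k1"]*r*r)
    s=np.where(rd>0,r/np.maximum(rd,1e-9),1)
    P=np.stack([x*s*z,y*s*z,z],-1); W=(P-t)@R; W[z==0]=np.nan; return W
E
python3 - <<'E'
from h import *
s=observe();print(s)
d=grab("a")
for n,c in d.items(): print(n,c["fov_y"],c["cx"],c["cy"],c["k1"],c["rvec"],c["tvec"],(-cam(c)[0].T@cam(c)[1]))
E
```

```text
pics
{'time': 0.0, 'qpos': array([-6.94598034e+01,  2.16632839e+01,  4.56303509e+00,  7.30176712e+01,
        1.42692397e-04,  8.36818779e+01]), 'qvel': array([-0.09132153,  0.0057795 ,  0.03085531,  0.01047261, -0.0078289 ,
       -0.04303036]), 'joint_efforts': array([ 1.81901760e-04, -4.63609385e+01,  2.69872981e+01,  2.10289779e-02,
        1.20005689e-04,  2.14206956e-06]), 'tcp_pos': array([ 0.2595815 , -0.51238652,  0.2493477 ]), 'tool_rot': array([-9.01171882e+01,  1.31187668e-02, -1.53141695e+02]), 'force': array([ 0.57523824,  0.31247618, -0.20722888]), 'moment': array([-0.01828093, -0.00238604,  0.00491875]), 'gripper_width': 0.9990262884616691}
side 47.659646016700435 279.71587153504976 206.0813161869242 0.030676515035514718 [ 0.19302196 -2.66140207  1.49544141] [0.58354063 0.18100096 1.45175687] [0.39564058 1.21971619 0.91468025]
top 47.956880542021146 286.8027886026479 214.6246865826468 -0.08201356129830811 [ 2.12880164 -2.16297701  0.18236331] [0.0738513  0.59622693 1.45436091] [0.36365464 0.08585998 1.52855801]
```

View pics/a_side.png

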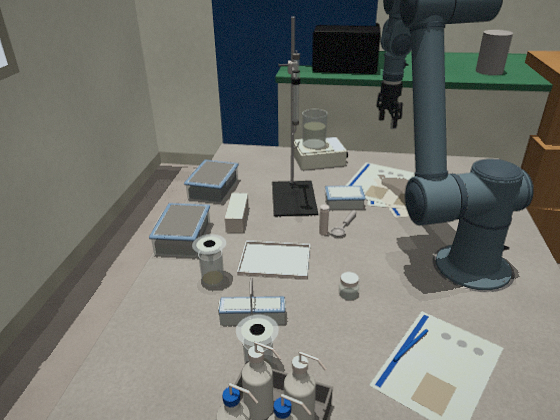

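View pics/a_top.png

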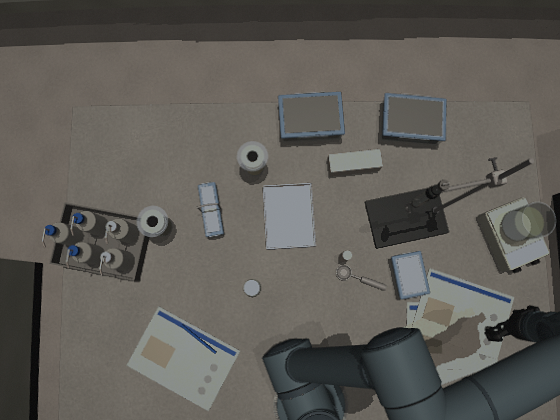

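The side view shows the sample box with its bow at about (252,308). One beaker stands in front of it (257,340), another behind (210,260), with the tray at (275,258) and the stand at (294,190). The top view shows the box at (210,210), the tray at (289,216) and the stand at (406,217). Next I'll zoom in.

```bash
python3 - <<'E'
from h import *
d=load("a")
def crop(n,x0,y0,x1,y1,k,out):
    im=d[n]["color"][y0:y1,x0:x1,::-1]; im=cv2.resize(im,None,fx=k,fy=k,interpolation=cv2.INTER_CUBIC); cv2.imwrite(out,im)
crop("top",130,140,330,290,4,"pics/c1.png")
crop("side",190,220,330,360,4,"pics/c2.png")
crop("top",350,140,550,260,4,"pics/c3.png")
crop("side",255,10,335,220,2.8,"pics/c4.png")
for n in d:
  W=cloud(d[n]); 
  pts={"top":[(210,183),(210,210),(210,232),(289,216),(252,157),(153,222),(252,288),(345,257),(380,160)],"side":[(252,300),(252,285),(275,258),(210,245),(257,328),(349,280),(294,80),(294,130)]}[n]
  for p in pts: print(n,p,W[p[1],p[0]].round(4))
E
```

```text
side (252, 300) [0.6188 0.2967 0.05  ]
side (252, 285) [0.6211 0.2781 0.0854]
side (275, 258) [0.5976 0.0496 0.0032]
side (210, 245) [0.7606 0.1757 0.1279]
side (257, 328) [0.5693 0.4679 0.1284]
side (349, 280) [0.3681 0.1937 0.0615]
side (294, 80) [ 0.5784 -0.2538  0.4754]
side (294, 130) [ 0.7069 -1.3025 -0.1232]
top (210, 183) [0.7023 0.3084 0.0534]
top (210, 210) [0.6148 0.3077 0.0526]
top (210, 232) [0.5445 0.307  0.0531]
top (289, 216) [0.5989 0.0567 0.0071]
top (252, 157) [0.7654 0.1693 0.1261]
top (153, 222) [0.5676 0.4673 0.1307]
top (252, 288) [0.3681 0.1754 0.0629]
top (345, 257) [ 0.456  -0.1086  0.1036]
top (380, 160) [ 0.7697 -0.2398  0.0584]
```

View pics/c1.png

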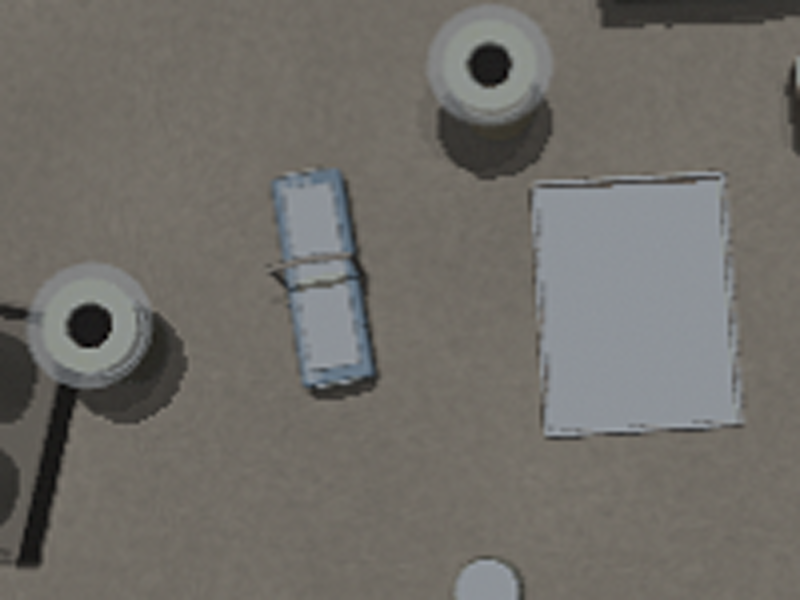

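View pics/c2.png

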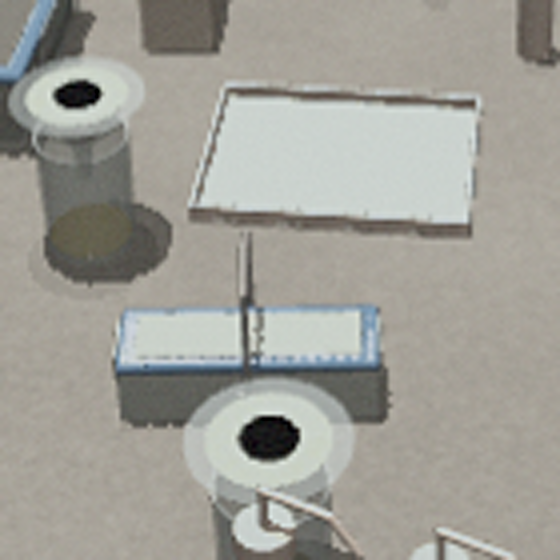

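View pics/c3.png

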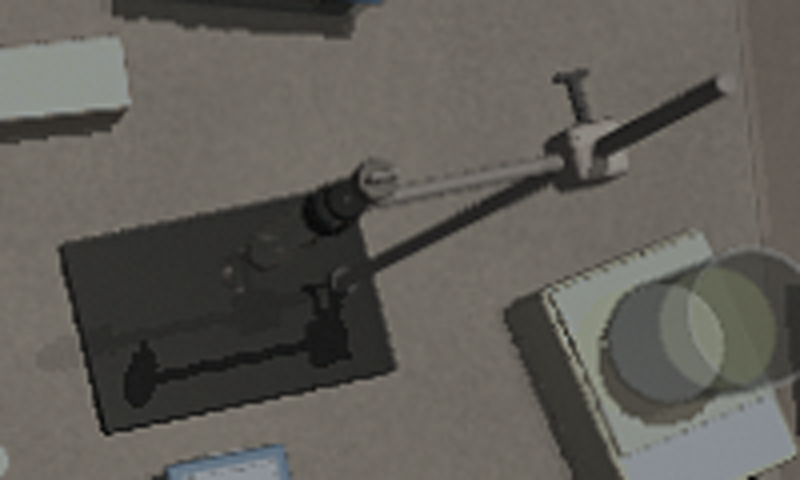

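View pics/c4.png

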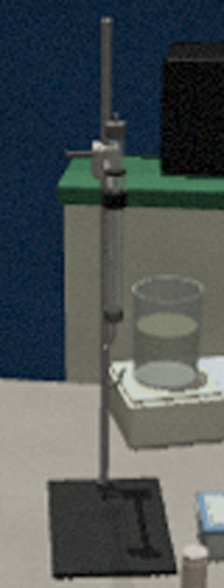

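```bash
cat > m.py <<'E'
from h import *
def rect(c,mask,z):
    n,l,st,_=cv2.connectedComponentsWithStats(mask.astype(np.uint8))
    if n<2: return None
    i=1+np.argmax(st[1:,4]); m=(l==i).astype(np.uint8)
    k=max(cv2.findContours(m,cv2.RETR_EXTERNAL,cv2.CHAIN_APPROX_NONE)[0],key=cv2.contourArea)[:,0]
    P=np.array([onz(c,u,v,z)[:2] for u,v in k])*1000
    return cv2.minAreaRect(P.astype(np.float32)),cv2.boundingRect(m),k
def region(sh,x0,y0,x1,y1):
    m=np.zeros(sh,bool);m[y0:y1,x0:x1]=1;return m
E
python3 - <<'E'
from m import *
d=load("a")
for n,rb,rt,rs in(("top",(190,175,235,245),(255,175,325,255),(360,180,455,252)),("side",(214,292,290,330),(232,236,315,280),(266,178,322,218))):
    c=d[n];im=c["color"].astype(int);W=cloud(c);hsv=cv2.cvtColor(c["color"],cv2.COLOR_RGB2HSV);sh=im.shape[:2]
    g=im.mean(2)
    mb=region(sh,*rb)&(W[...,2]>.04)&(W[...,2]<.06)
    mt=region(sh,*rt)&(g>(130 if n=="top" else 175))
    ms=region(sh,*rs)&(g<75 if n=="side" else g<60)
    mg=region(sh,*rs)&(W[...,2]>.006)&(W[...,2]<.02)
    for nm,m,z in(("box",mb,.05),("tray",mt,.015),("stand",ms,.012),("standz",mg,.012)):
        r=rect(c,m,z); 
        if r: print(n,nm,np.round(r[0][0],1),np.round(r[0][1],1),round(r[0][2],1),r[1])
E
```

```text
top box [582.1 302.9] [100.6  61.3] 5.6 (201, 205, 22, 32)
top tray [600.6  59. ] [208.4 158.1] 2.9 (263, 183, 53, 66)
top stand [ 599.3 -349.1] [172.7 299. ] 11.9 (365, 181, 90, 68)
top standz [ 591.2 -327.8] [171. 261.] 9.4 (364, 188, 85, 60)
side box [617.  312.5] [174.1  78.5] 13.0 (218, 294, 68, 22)
side tray [592.9  57.5] [203.6 163.3] 2.5 (240, 243, 71, 33)
side stand [ 587.8 -330.4] [156.6 283.3] 10.9 (272, 178, 46, 39)
side standz [ 587.1 -318.6] [159.1 260. ] 11.0 (272, 181, 46, 36)
```

```bash
python3 - <<'E'
from m import *
d=load("a");T=d["top"];S=d["side"]
def f(p,x0,y0,k): return (x0+(p[0]+.5)/k-.5,y0+(p[1]+.5)/k-.5)
def rep(nm,c,ps,x0,y0,k,z):
    P=np.array([onz(c,*f(p,x0,y0,k),z) for p in ps]);print(nm,(P*1000).round(1)[:,:2].tolist(),"mean",(P.mean(0)*1000).round(1)[:2],"edges",[round(np.linalg.norm(P[i]-P[i-1])*1000,1) for i in range(len(P))],"ang",[round(float(np.degrees(np.arctan2(*(P[i]-P[i-1])[[1,0]]))),1) for i in range(len(P))])
rep("box T",T,[(272,179),(341,168),(378,378),(306,391)],130,140,4,.05)
rep("box S",S,[(119,309),(379,306),(383,368),(115,369)],190,220,4,.05)
rep("tray T",T,[(530,182),(723,173),(743,426),(543,438)],130,140,4,.015)
rep("tray S",S,[(225,84),(481,96),(471,222),(189,212)],190,220,4,.015)
rep("stand T",T,[(62,245),(105,434),(397,371)],350,140,4,.012)
rep("stand S",S,[(47,484),(160,480),(176,573),(54,578)],255,10,2.8,.012)
# bow apex & others, depth
W=cloud(T)
m=region(W.shape[:2],190,175,235,245)&(W[...,2]>.08);print(np.argwhere(m),W[m].round(3))
W=cloud(S)
m=region(W.shape[:2],235,270,270,312)&(W[...,2]>.06)&(W[...,1]<.4);print(np.c_[np.argwhere(m),W[m].round(3)][:40])
m=region(W.shape[:2],280,60,310,180)&(W[...,2]>.06)&(W[...,1]>-.6);print(np.c_[np.argwhere(m),W[m].round(3)][::3].tolist())
E
```

```text
box T [[699.2, 348.7], [707.3, 293.3], [537.5, 262.9], [528.1, 319.6]] mean [618.  306.1] edges [np.float64(173.6), np.float64(56.0), np.float64(172.5), np.float64(57.5)] ang [9.6, -81.6, -169.8, 99.5]
box S [[707.4, 296.7], [536.2, 270.0], [525.4, 327.2], [695.4, 351.8]] mean [616.1 311.4] edges [np.float64(56.4), np.float64(173.3), np.float64(58.2), np.float64(171.8)] ang [-77.7, -171.1, 100.7, 8.2]
tray T [[701.4, 143.1], [706.7, -15.3], [498.3, -26.3], [491.2, 134.5]] mean [599.4  59. ] edges [np.float64(210.3), np.float64(158.5), np.float64(208.6), np.float64(161.0)] ang [2.3, -88.1, -177.0, 92.5]
tray S [[703.6, -13.5], [495.7, -25.2], [487.8, 132.7], [695.8, 149.9]] mean [595.7  61. ] edges [np.float64(163.6), np.float64(208.3), np.float64(158.1), np.float64(208.7)] ang [-87.2, -176.8, 92.9, 4.7]
stand T [[644.6, -193.9], [488.8, -222.4], [535.9, -466.5]] mean [ 556.4 -294.3] edges [np.float64(293.5), np.float64(158.4), np.float64(248.7)] ang [68.3, -169.7, -79.1]
stand S [[687.3, -421.3], [529.3, -454.2], [486.2, -209.5], [637.6, -177.1]] mean [ 585.1 -315.5] edges [np.float6
[... 13108 characters left out ...]
0.586, -0.562, 0.064], [157.0, 304.0, 0.574, -0.569, 0.061], [157.0, 309.0, 0.553, -0.569, 0.062], [158.0, 293.0, 0.601, -0.418, 0.127], [159.0, 292.0, 0.605, -0.418, 0.122], [160.0, 292.0, 0.605, -0.417, 0.118], [161.0, 292.0, 0.604, -0.415, 0.115], [162.0, 292.0, 0.604, -0.412, 0.112], [163.0, 292.0, 0.604, -0.412, 0.108], [164.0, 292.0, 0.604, -0.412, 0.104], [165.0, 292.0, 0.604, -0.411, 0.1], [166.0, 292.0, 0.605, -0.42, 0.091], [167.0, 292.0, 0.605, -0.417, 0.088], [168.0, 292.0, 0.604, -0.416, 0.085], [169.0, 292.0, 0.604, -0.41, 0.083], [170.0, 292.0, 0.605, -0.42, 0.074], [171.0, 292.0, 0.605, -0.421, 0.069], [172.0, 292.0, 0.604, -0.417, 0.067], [173.0, 293.0, 0.601, -0.42, 0.061]]
```

The depth readings agree across views:
- Tube axis is about (0.577,-0.266).
- Hook shank is at x≈0.585 and the hook bottom at z≈0.244.
- Box is at (0.617,0.307), yaw ≈ 9.5°.
- Tray is at (0.599,0.059), yaw ≈ 2.7°.
- Stand yaw is about 11°.

Next I'll check what the interface offers (nose length) and compute the grasp pose.

```bash
python3 - <<'E'
import bench;print([n for n in dir(bench) if not n.startswith('__')])
print(getattr(bench,'nose_length',None))
E
cat > k.py <<'E'
from h import *
from scipy.spatial.transform import Rotation as Ro
def Rt(s): 
    r=s["tool_rot"]; return Ro.from_euler("xyz",r,degrees=True)
def goalR(yaw,lean,flip=1):
    c=Ro.from_euler("z",yaw,degrees=True); a=np.radians(lean)
    y=np.array([np.sin(a),0,-np.cos(a)]); z=np.array([0,flip,0.]); x=np.cross(y,z)
    return c*Ro.from_matrix(np.stack([x,y,z],1))
def delta(s,P,R):
    cur=Rt(s); rv=(cur.inv()*R).as_rotvec(degrees=True); sh=cur.inv().apply(np.array(P)-s["tcp_pos"])*1000
    return rv.round(2),sh.round(1)
E
python3 - <<'E'
from k import *
s=observe()
print(Rt(s).as_matrix().round(2))
y=9.5;c=np.array([.617,.307,0]);g=c+Ro.from_euler("z",y,degrees=True).apply([-.062,0,.028])
print(g)
for f in(1,-1): print(f,delta(s,g,goalR(y,25,f)))
E
```

```text
['IKError', 'close_job', 'nose_length', 'observe', 'read_camera']
0.019
[[-0.89 -0.    0.45]
 [-0.45  0.   -0.89]
 [-0.   -1.   -0.  ]]
[0.55585029 0.29676705 0.028     ]
1 (array([  35.28, -159.12,   -5.53]), array([-629.8,  222.7, -587.6]))
-1 (array([ 3.89, 17.06, 24.81]), array([-629.8,  222.7, -587.6]))
```

```bash
cat >> k.py <<'E'
def plan(s,P,R,N,w,P0=None,R0=None):
    cur=R0 if R0 is not None else Rt(s); p=np.array(P0 if P0 is not None else s["tcp_pos"],float); P=np.array(P)
    rows=[]
    for k in range(N):
        n=N-k; rv=(cur.inv()*R).as_rotvec(degrees=True)/n; sh=cur.inv().apply(P-p)*1000/n
        rv=rv.round(1); sh=sh.round(1); rows.append([*map(float,rv),*map(float,sh),w])
        p=p+cur.apply(sh)/1000; cur=cur*Ro.from_rotvec(rv,degrees=True)
    for i in range(0,N,5): print(rows[i:i+5])
    return p,cur
E
python3 - <<'E'
from k import *
s=observe();y=9.5;Z=Ro.from_euler("z",y,degrees=True)
g=np.array([.617,.307,0])+Z.apply([-.062,0,.031]);R=goalR(y,25)
pre=g-R.apply([0,.12,0]);print(pre)
# force turn direction -y
mid=s["tcp_pos"]*.5+pre*.5; mid[2]=.22
Rm=Ro.from_euler("z",80,degrees=True)*Rt(s)
p,r=plan(s,mid,Rm,12,1); plan(s,pre,R,13,1,p,r)
E
```

```text
[0.50583162 0.28839679 0.13975693]
[[-0.0, -6.7, -0.0, -24.2, 2.5, -25.1, 1], [-0.0, -6.7, -0.0, -27.0, 2.5, -22.1, 1], [-0.0, -6.7, -0.0, -29.4, 2.5, -18.8, 1], [-0.0, -6.7, -0.0, -31.4, 2.5, -15.3, 1], [-0.0, -6.6, -0.0, -33.0, 2.5, -11.5, 1]]
[[-0.0, -6.7, -0.0, -34.1, 2.5, -7.6, 1], [-0.0, -6.6, -0.0, -34.7, 2.5, -3.6, 1], [-0.0, -6.7, -0.0, -34.9, 2.5, 0.4, 1], [-0.0, -6.6, -0.0, -34.6, 2.5, 4.4, 1], [-0.0, -6.7, -0.0, -33.9, 2.5, 8.4, 1]]
[[-0.0, -6.6, -0.1, -32.7, 2.5, 12.3, 1], [-0.1, -6.7, 0.0, -31.0, 2.5, 16.0, 1]]
[[1.4, -6.2, -1.6, -26.7, 6.1, 18.0, 1], [1.4, -6.3, -1.6, -24.8, 5.9, 20.7, 1], [1.4, -6.2, -1.6, -22.6, 5.8, 23.1, 1], [1.4, -6.3, -1.6, -20.1, 5.8, 25.3, 1], [1.4, -6.2, -1.6, -17.4, 5.9, 27.2, 1]]
[[1.4, -6.2, -1.6, -14.5, 6.1, 28.8, 1], [1.4, -6.3, -1.6, -11.5, 6.5, 30.0, 1], [1.4, -6.2, -1.6, -8.3, 6.9, 31.0, 1], [1.4, -6.3, -1.6, -5.1, 7.5, 31.5, 1], [1.4, -6.2, -1.5, -1.9, 8.2, 31.7, 1]]
[[1.4, -6.3, -1.6, 1.3, 9.0, 31.5, 1], [1.4, -6.2, -1.5, 4.5, 9.8, 31.0, 1], [1.4, -6.3, -1.6, 7.5, 10.7, 30.1, 1]]
```

Call:
apply_moves([
  [0,-6.7,0,-24,2.5,-25,1],
  [0,-6.7,0,-27,2.5,-22,1],
  [0,-6.7,0,-29,2.5,-19,1],
  [0,-6.7,0,-31,2.5,-15,1],
  [0,-6.6,0,-33,2.5,-11.5,1],
])

```text
time: 0.52
tcp_pos: [0.3105, -0.3453, 0.2372]
tool_rot: [-90.0, 0.0, -119.5]
force: [0.9, -1.3, 0.4]
gripper_width: 0.998
```

Call:
apply_moves([
  [0,-6.7,0,-34,2.5,-7.5,1],
  [0,-6.6,0,-35,2.5,-3.5,1],
  [0,-6.7,0,-35,2.5,0.5,1],
  [0,-6.6,0,-34.5,2.5,4.5,1],
  [0,-6.7,0,-34,2.5,8.5,1],
])

```text
time: 0.93
tcp_pos: [0.3623, -0.1783, 0.2249]
tool_rot: [-90.0, 0.0, -86.1]
force: [0.7, 0.4, -0.2]
gripper_width: 0.998
```

Call:
apply_moves([
  [0,-6.6,0,-32.5,2.5,12.5,1],
  [0,-6.7,0,-31,2.5,16,1],
  [1.4,-6.2,-1.6,-26.5,6,18,1],
  [1.4,-6.3,-1.6,-25,6,20.5,1],
  [1.4,-6.2,-1.6,-22.5,6,23,1],
])

```text
time: 1.35
tcp_pos: [0.4115, -0.0196, 0.2013]
tool_rot: [-86.6, -5.5, -54.3]
force: [1.0, -0.4, -0.9]
gripper_width: 0.999
```

Call:
apply_moves([
  [1.4,-6.3,-1.6,-20,6,25.5,1],
  [1.4,-6.2,-1.6,-17.5,6,27,1],
  [1.4,-6.2,-1.6,-14.5,6,29,1],
  [1.4,-6.3,-1.6,-11.5,6.5,30,1],
  [1.4,-6.2,-1.6,-8,7,31,1],
])

```text
time: 1.77
tcp_pos: [0.4589, 0.1344, 0.1703]
tool_rot: [-85.4, -15.9, -23.2]
force: [0.4, -0.4, 0.1]
gripper_width: 1.004
```

```bash
cat > pg.py <<'E'
from k import *
y=9.5;Z=Ro.from_euler("z",y,degrees=True)
g=np.array([.617,.307,0])+Z.apply([-.062,0,.031]);R=goalR(y,25)
pre=g-R.apply([0,.12,0])
E
python3 - <<'E'
from pg import *
s=observe();print(s["time"],s["qpos"].round(1),s["tcp_pos"],s["tool_rot"]); plan(s,pre,R,4,1)
E
```

```text
1.7667 [ 11.9   1.3 -36.   37.   -5.2  33.7] [0.45887293 0.13444483 0.17025109] [-85.35531485 -15.89559179 -23.1812926 ]
[[1.7, -7.7, -1.9, -6.3, 9.4, 39.4, 1], [1.7, -7.8, -1.9, -1.3, 10.4, 39.6, 1], [1.8, -7.7, -1.9, 3.7, 11.6, 39.1, 1], [1.7, -7.8, -1.9, 8.5, 13.0, 37.8, 1]]
```

Call:
apply_moves([
  [1.4,-6.3,-1.6,-5,7.5,31.5,1],
  [1.4,-6.2,-1.5,-2,8,31.5,1],
  [1.4,-6.3,-1.6,1.5,9,31.5,1],
  [1.4,-6.2,-1.5,4.5,10,31,1],
  [1.4,-6.3,-1.6,7.5,10.5,30,1],
])

```text
time: 2.18
tcp_pos: [0.5062, 0.2879, 0.1394]
tool_rot: [-90.1, -25.2, 9.9]
force: [1.4, -0.5, -0.2]
gripper_width: 1.004
```

```bash
python3 - <<'E'
from pg import *
d=grab("b")
s=observe();print(s["time"],s["qpos"].round(1),s["tcp_pos"],s["tool_rot"],delta(s,pre,R),delta(s,g,R))
c=d["side"];print(proj(c,s["tcp_pos"]),proj(d["top"],s["tcp_pos"]))
for n,b in(("side",(180,200,360,350)),("top",(150,120,350,270))):
    cv2.imwrite(f"pics/b_{n}2.png",cv2.resize(d[n]["color"][b[1]:b[3],b[0]:b[2],::-1],None,fx=4,fy=4,interpolation=cv2.INTER_CUBIC))
E
```

```text
2.2833 [ 27.1   9.9 -35.3  20.6  -7.3  15.8] [0.50628096 0.28920803 0.13883864] [-89.99906075 -25.1271478    9.83258423] (array([-0.14,  0.3 ,  0.13]), array([-0.1, -1.1, -0.7])) (array([-0.14,  0.3 ,  0.13]), array([ -0.4, 118.9,  -1. ]))
[294.82264854 275.76902119] [211.61472061 241.30026651]
```

View pics/b_side2.png

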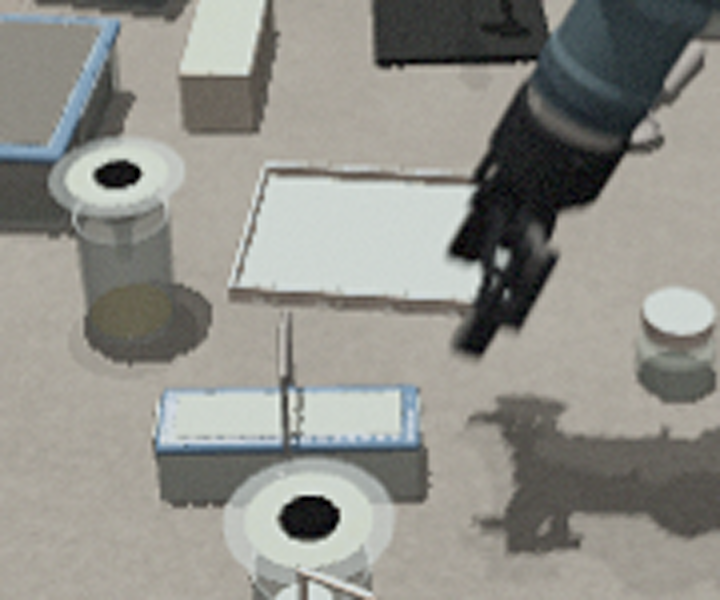

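View pics/b_top2.png

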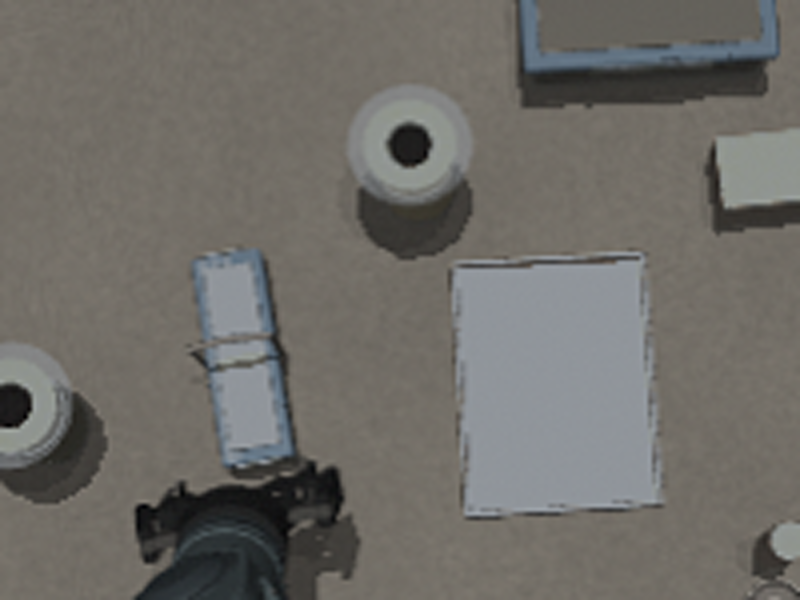

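Projected through the calibration, the TCP falls between the fingers in both views: side (295,276) and top (212,241). It lines up with the box's near end, so I'll advance.

Call:
apply_moves([
  [0,0.3,0,0,27,-0.5,1],
  [0,0,0,0,27,-0.5,1],
  [0,0,0,0,26,0,1],
  [0,0,0,0,22,0,1],
  [0,0,0,0,17,0,1],
])

```text
time: 2.7
tcp_pos: [0.5562, 0.2923, 0.0303]
tool_rot: [-89.9, -25.0, 9.1]
force: [0.4, 0.4, 0.4]
gripper_width: 1.001
```

Call:
apply_moves([
  [0,0,0,0,0,0,0.6],
  [0,0,0,0,0,0,0.5],
  [0,0,0,0,0,0,0.4],
  [0,0,0,0,0,0,0.3],
  [0,0,0,0,0,0,0.3],
])

```text
time: 3.12
tcp_pos: [0.5561, 0.2933, 0.033]
tool_rot: [-89.9, -25.1, 9.2]
force: [-0.3, 0.9, -2.3]
gripper_width: 0.655
```

```bash
python3 - <<'E'
from pg import *
s=observe();print(s["time"],s["gripper_width"],s["force"],s["tcp_pos"],delta(s,g,R))
E
```

```text
3.1167 0.65487666937242 [-0.31712254  0.9401409  -2.26099428] [0.55610105 0.29331458 0.03304194] (array([ 0.03, -0.29,  0.12]), array([-0.6,  2. ,  3.4]))
```

Width 0.655 is about 56 mm, so the box is gripped. Now I'll lift a little and look.

Call:
apply_moves([
  [0,0,0,0,0,0,0.3],
  [0,0,0,1.7,-3.6,0,0.3],
  [0,0,0,4.2,-9,0,0.3],
  [0,0,0,6.3,-13.6,0,0.3],
  [0,0,0,8.4,-18,0,0.3],
])

```text
time: 3.53
tcp_pos: [0.5546, 0.2926, 0.08]
tool_rot: [-90.0, -24.9, 9.2]
force: [0.9, 0.9, -3.3]
gripper_width: 0.648
```

Call:
apply_moves([
  [0,0,0,8.4,-18,0,0.3],
  [0,0,0,8.4,-18,0,0.3],
  [0,0,0,6.3,-13.6,0,0.3],
  [0,0,0,4.2,-9,0,0.3],
  [0,0,0,0,0,0,0.3],
])

```text
time: 3.95
tcp_pos: [0.5582, 0.2942, 0.1496]
tool_rot: [-89.8, -25.4, 9.1]
force: [1.4, -0.1, -3.2]
gripper_width: 0.649
```

```bash
python3 - <<'E'
from pg import *
d=grab("c")
s=observe();print(s["time"],s["qpos"].round(1),s["tcp_pos"],s["tool_rot"],s["force"],s["moment"],s["gripper_width"])
s=observe();print(s["tcp_pos"],s["force"])
for n,b in(("side",(180,200,360,350)),("top",(150,120,350,270))):
    cv2.imwrite(f"pics/c_{n}2.png",cv2.resize(d[n]["color"][b[1]:b[3],b[0]:b[2],::-1],None,fx=4,fy=4,interpolation=cv2.INTER_CUBIC))
E
```

```text
4.05 [ 25.1  14.  -28.7  22.9  -6.6  14.4] [0.55632058 0.29331686 0.14617474] [-89.87527752 -25.16781953   9.17996624] [-0.50554977 -0.71118051 -3.4506467 ] [-0.14508953  0.88264428  0.01521478] 0.6495755672627627
[0.55632058 0.29331686 0.14617474] [-0.50554977 -0.71118051 -3.4506467 ]
```

View pics/c_side2.png

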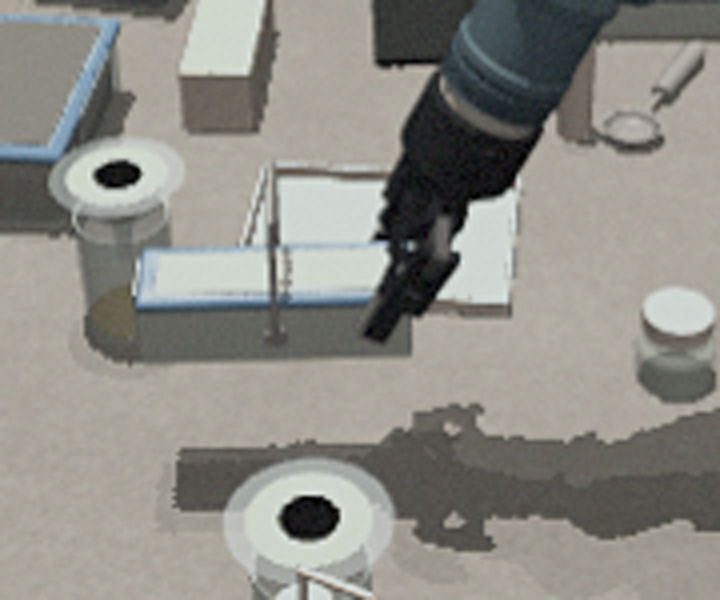

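View pics/c_top2.png

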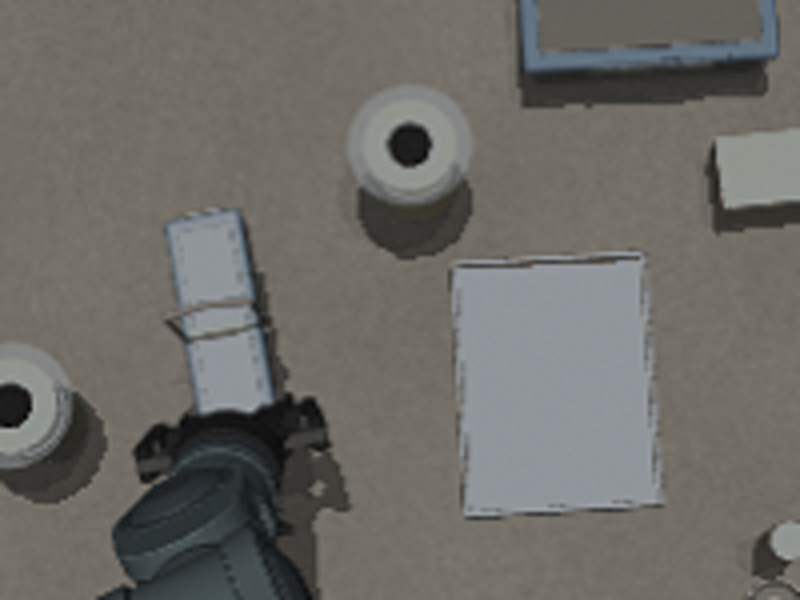

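The box is lifted level with the bow in view, and its weight is about 3.3 N. Next I'll measure the bow peak relative to the TCP.

```bash
cat > bow.py <<'E'
from k import *
def boxpts(d,s,est,R):
    """est: expected box frame from tool: origin underside; R box rot"""
    out={}
    for n in d:
        W=cloud(d[n]); L=R.inv().apply((W.reshape(-1,3)-est)).reshape(W.shape)
        out[n]=(W,L)
    return out
def boxframe(s,yaw,pitch=0,h=.031):
    R=Ro.from_euler("zy",[yaw,pitch],degrees=True)
    return s["tcp_pos"]-R.apply([-.062,0,h]),R
E
python3 - <<'E'
from bow import *
d=load("c");s=observe()
est,R=boxframe(s,9.2)
print(est)
for n,(W,L) in boxpts(d,s,est,R).items():
    lid=(abs(L[...,1])<.02)&(L[...,0]>-.03)&(L[...,0]<.08)&(L[...,2]>.04)&(L[...,2]<.062)
    P=L[lid];A=np.c_[P[:,:2],np.ones(len(P))];print(n,"lid n",len(P),"plane",np.linalg.lstsq(A,P[:,2],rcond=None)[0].round(4))
    b=(abs(L[...,0])<.02)&(abs(L[...,1])<.045)&(L[...,2]>.075)&(L[...,2]<.15)
    P=L[b];print(" bow n",len(P),"x",np.median(P[:,0]).round(4),"x vs y",np.polyfit(P[:,1],P[:,0],1).round(4))
    for lo in np.arange(-.04,.04,.01):
        q=P[(P[:,1]>=lo)&(P[:,1]<lo+.01)]
        if len(q): print("  y%.3f"%lo,len(q),q.mean(0).round(4),q[:,2].max().round(4))
    # box outline
    o=(L[...,2]>.035)&(L[...,2]<.06)&(abs(L[...,1])<.06)&(L[...,0]>0)&(L[...,0]<.12)
    P=L[o];print(" far x",np.percentile(P[:,0],[98,99.5]),"y",np.percentile(P[:,1],[.5,2,98,99.5]))
E
```

```text
[0.61752303 0.30322949 0.11517474]
side lid n 403 plane [0.0063 0.0125 0.0518]
 bow n 72 x 0.004 x vs y [-0.0191  0.0044]
  y-0.030 13 [ 0.0046 -0.0248  0.093 ] 0.1151
  y-0.020 2 [ 0.0043 -0.0163  0.1189] 0.1205
  y-0.010 3 [ 0.003  -0.0039  0.1238] 0.1244
  y0.000 6 [0.0052 0.007  0.1267] 0.1302
  y0.010 7 [0.0052 0.015  0.1227] 0.1269
  y0.020 9 [0.0045 0.0251 0.1186] 0.1226
  y0.030 32 [0.0034 0.0359 0.0981] 0.1158
 far x [0.08915234 0.09103327] y [-0.02288511 -0.02131563  0.03592321  0.03803053]
top lid n 472 plane [0.008  0.0227 0.0512]
 bow n 51 x 0.005 x vs y [-0.0465  0.0052]
  y-0.030 11 [ 0.0063 -0.0264  0.1071] 0.1229
  y-0.020 6 [ 0.0054 -0.0141  0.1216] 0.126
  y-0.010 7 [ 0.0058 -0.0055  0.1241] 0.1281
  y0.000 8 [0.0054 0.005  0.1257] 0.1285
  y0.010 6 [0.0044 0.0157 0.1218] 0.125
  y0.020 8 [0.0038 0.027  0.1073] 0.1178
  y0.030 5 [0.0034 0.0321 0.0985] 0.112
 far x [0.09110088 0.09204263] y [-0.02757925 -0.02443211  0.02912766  0.03084756]
```

```bash
cat > hk.py <<'E'
from bow import *
seat=np.array([.577,-.266,.246]); YH=11.; ZH=Ro.from_euler("z",YH,degrees=True); RH=goalR(YH,25)
OFF=np.array([.067,0,.0945])
def tcp_for(bowlocal): return seat+ZH.apply(np.array(bowlocal)-OFF)
E
python3 - <<'E'
from hk import *
s=observe();P=tcp_for([-.06,0,.034]);print(P)
mid=s["tcp_pos"]*.5+P*.5;mid[2]=P[2]; mid[0]-=.01
plan(s,P,RH,20,0.3)
E
```

```text
[ 0.45233335 -0.29023274  0.1855    ]
[[0.0, -0.1, 0.0, -8.0, -6.0, -28.0, 0.3], [0.0, -0.1, 0.0, -8.1, -6.0, -27.9, 0.3], [0.0, -0.1, 0.0, -8.1, -6.0, -27.9, 0.3], [0.0, -0.1, 0.0, -8.2, -6.0, -27.9, 0.3], [0.0, -0.1, 0.0, -8.2, -6.0, -27.9, 0.3]]
[[0.0, -0.1, 0.0, -8.3, -6.0, -27.9, 0.3], [0.0, -0.1, 0.0, -8.3, -6.0, -27.9, 0.3], [0.0, -0.1, 0.0, -8.4, -6.0, -27.9, 0.3], [0.1, -0.1, 0.0, -8.4, -6.0, -27.8, 0.3], [0.0, -0.1, 0.0, -8.5, -6.1, -27.8, 0.3]]
[[0.1, -0.1, 0.0, -8.5, -6.0, -27.8, 0.3], [0.0, -0.1, 0.0, -8.5, -6.1, -27.8, 0.3], [0.1, -0.1, 0.0, -8.6, -6.1, -27.8, 0.3], [0.0, -0.0, 0.0, -8.7, -6.2, -27.7, 0.3], [0.1, -0.1, 0.0, -8.6, -6.1, -27.7, 0.3]]
[[0.0, -0.0, 0.0, -8.7, -6.2, -27.7, 0.3], [0.1, -0.1, 0.0, -8.7, -6.2, -27.7, 0.3], [0.0, -0.0, 0.1, -8.8, -6.3, -27.7, 0.3], [0.1, -0.1, 0.0, -8.7, -6.2, -27.7, 0.3], [0.0, -0.0, 0.1, -8.8, -6.3, -27.8, 0.3]]
```

Call:
apply_moves([
  [0,0,0,-4,-4,-12,0.3],
  [0,-0.1,0,-7,-6,-22,0.3],
  [0,-0.1,0,-9,-7,-30,0.3],
  [0,-0.1,0,-9,-7,-30,0.3],
  [0,-0.2,0,-9,-7,-30,0.3],
])

```text
time: 4.47
tcp_pos: [0.5274, 0.1614, 0.1559]
tool_rot: [-90.2, -24.9, 9.8]
force: [1.0, -0.6, -2.7]
gripper_width: 0.652
```

Call:
apply_moves([
  [0,-0.1,0,-9,-7,-30,0.3],
  [0,-0.1,0,-9,-6.5,-30,0.3],
  [0,-0.1,0,-9,-6.5,-30,0.3],
  [0,-0.1,0,-9,-6.5,-30,0.3],
  [0,-0.1,0,-9,-6.5,-30,0.3],
])

```text
time: 4.88
tcp_pos: [0.499, 0.0044, 0.1675]
tool_rot: [-90.4, -25.0, 10.3]
force: [-0.2, -0.1, -3.3]
gripper_width: 0.65
```

Call:
apply_moves([
  [0,-0.1,0,-9,-6.5,-30,0.3],
  [0,-0.1,0,-9,-6.5,-30,0.3],
  [0,-0.1,0,-9,-6.5,-30,0.3],
  [0,-0.1,0,-9,-6.5,-30,0.3],
  [0,-0.1,0,-9,-6.5,-30,0.3],
])

```text
time: 5.3
tcp_pos: [0.4724, -0.1526, 0.179]
tool_rot: [-90.6, -25.0, 10.8]
force: [1.0, 0.6, -3.5]
gripper_width: 0.648
```

```bash
python3 - <<'E'
from hk import *
s=observe();print(s["time"],s["tcp_pos"],s["tool_rot"],s["force"],s["qpos"].round(1));plan(s,tcp_for([-.06,0,.034]),RH,5,0.3)
E
```

```text
5.3 [ 0.47237273 -0.15259518  0.17903341] [-90.57551815 -24.99261085  10.77111345] [ 0.98318854  0.62397533 -3.5127215 ] [-35.5  -0.3 -39.   33.   17.4 -43.4]
[[0.1, -0.0, -0.0, -7.7, -4.7, -26.3, 0.3], [0.1, -0.1, -0.0, -7.7, -4.8, -26.3, 0.3], [0.2, -0.0, -0.0, -7.7, -4.8, -26.3, 0.3], [0.1, -0.1, -0.0, -7.7, -5.0, -26.3, 0.3], [0.2, -0.0, -0.0, -7.8, -5.0, -26.4, 0.3]]
```

Call:
apply_moves([
  [0.1,0,0,-8.5,-5,-30,0.3],
  [0.1,-0.1,0,-8.5,-5,-30,0.3],
  [0.2,0,0,-8,-5,-28,0.3],
  [0.1,-0.1,0,-7,-5,-22,0.3],
  [0.2,0,0,-5,-4,-14,0.3],
])

```text
time: 5.72
tcp_pos: [0.453, -0.284, 0.186]
tool_rot: [-90.0, -25.0, 10.9]
force: [1.1, -0.4, -3.4]
gripper_width: 0.646
```

Call:
apply_moves([
  [0,0,0,-1,-1,-3,0.3],
  [0,0,0,0,0,0,0.3],
])

```text
time: 5.88
tcp_pos: [0.4529, -0.2854, 0.1867]
tool_rot: [-90.0, -25.0, 10.9]
force: [0.1, 0.0, -4.6]
gripper_width: 0.647
```

```bash
python3 - <<'E'
from hk import *
d=grab("e")
s=observe();print(s["time"],s["tcp_pos"],s["tool_rot"],s["force"],s["qpos"].round(1),delta(s,tcp_for([-.06,0,.034]),RH))
b=(270,95,350,215)
cv2.imwrite("pics/e2.png",cv2.resize(d["side"]["color"][b[1]:b[3],b[0]:b[2],::-1],None,fx=5,fy=5,interpolation=cv2.INTER_CUBIC))
b=(370,150,470,260)
cv2.imwrite("pics/e3.png",cv2.resize(d["top"]["color"][b[1]:b[3],b[0]:b[2],::-1],None,fx=5,fy=5,interpolation=cv2.INTER_CUBIC))
E
```

```text
5.9833 [ 0.45319615 -0.28319035  0.18662285] [-89.87347729 -25.06022145  11.00998042] [-0.3505363  -0.27395335 -3.70468713] [-50.8   7.6 -28.5  41.5  22.  -59.5] (array([-0.13,  0.01,  0.06]), array([-2.5,  0.1, -6.7]))
```

View pics/e2.png

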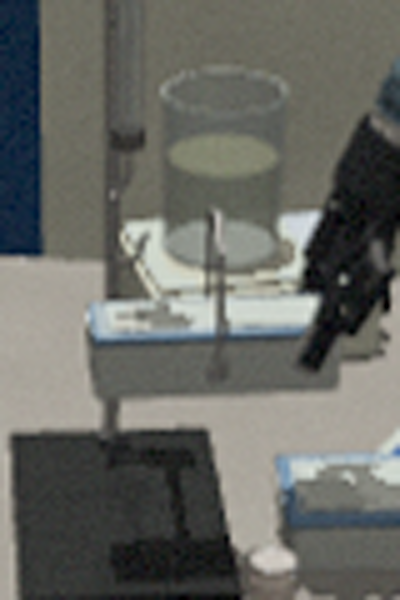

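View pics/e3.png

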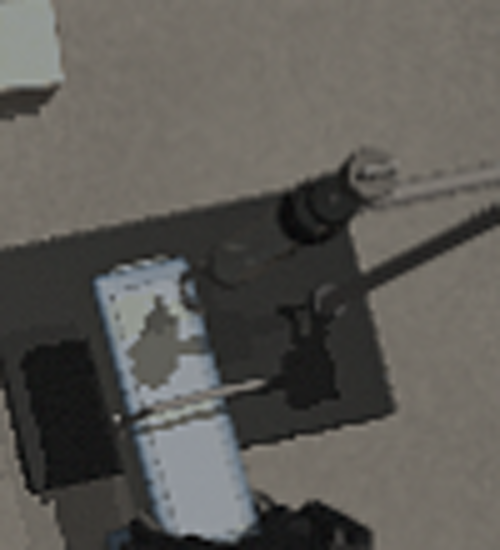

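The side crop shows the bow at about (218,220) and the hook at (115,190) in front of the rod. The top crop shows the bow wire from (115,420) to (275,380) and the hook beside the box's far end at (190,290). Next I'll measure both in the same frame.

```bash
python3 - <<'E'
from hk import *
d=load("e");s=observe()
H=lambda W:ZH.inv().apply((W.reshape(-1,3)-seat)).reshape(W.shape)*1000
bexp=ZH.inv().apply(s["tcp_pos"]+ZH.apply(OFF)-seat)*1000;print("bow expected (local mm)",bexp.round(1))
for n in d:
    L=H(cloud(d[n]))
    b=(abs(L[...,0]-bexp[0]-2)<16)&(abs(L[...,1]-bexp[1])<45)&(L[...,2]>bexp[2]-50)&(L[...,2]<bexp[2]+15)
    P=L[b];print(n,"bow",len(P),"x=f(y)",np.polyfit(P[:,1],P[:,0],1).round(3))
    for lo in range(-50,60,10):
        q=P[(P[:,1]>=lo)&(P[:,1]<lo+10)]
        if len(q): print("  y",lo,len(q),q.mean(0).round(1),q[:,2].max().round(1))
    h=(abs(L[...,0])<25)&(abs(L[...,1])<15)&(L[...,2]>-10)&(L[...,2]<76)
    q=np.c_[np.argwhere(h),L[h].round(1)];print(n,"hook",len(q));print(q.tolist())
    t=(abs(L[...,0])<25)&(abs(L[...,1])<25)&(L[...,2]>85)&(L[...,2]<220)
    q=L[t];print(n,"tube",len(q), np.percentile(q,[1,10,50,90,99],axis=0).round(1).tolist() if len(q) else '')
E
```

```text
bow expected (local mm) [-57.8   6.7  35.1]
side bow 45 x=f(y) [-2.5000e-02 -5.9981e+01]
  y -30 7 [-60.3 -23.6   4.5] 14.5
  y -20 8 [-58.9 -15.9   2.9] 20.8
  y 10 2 [-59.3  15.   33.3] 35.4
  y 20 5 [-60.8  25.2  26.8] 33.3
  y 30 12 [-60.7  36.3   6.5] 21.7
  y 40 11 [-61.2  42.3   3. ] 21.5
side hook 41
[[126.0, 295.0, -1.5, -2.6, 70.5], [127.0, 295.0, -0.9, 5.3, 70.2], [128.0, 295.0, -1.5, -2.6, 63.4], [129.0, 295.0, -1.1, 3.9, 62.5], [130.0, 295.0, -1.2, 1.8, 58.1], [131.0, 294.0, 1.8, -1.8, 53.1], [131.0, 295.0, -0.7, 10.3, 58.0], [132.0, 293.0, 6.0, 10.0, 54.5], [132.0, 294.0, 2.3, 4.6, 52.2], [133.0, 293.0, 5.4, 1.2, 47.3], [134.0, 292.0, 9.1, 7.4, 46.4], [134.0, 293.0, 5.2, -1.6, 42.5], [135.0, 292.0, 8.8, 3.2, 41.0], [136.0, 292.0, 9.0, 5.4, 38.3], [137.0, 292.0, 8.6, 0.2, 32.5], [138.0, 292.0, 8.8, 3.2, 30.2], [139.0, 292.0, 9.1, 7.3, 28.3], [140.0, 292.0, 9.2, 10.1, 25.9], [141.0, 292.0, 9.2, 9.5, 22.0], [142.0, 292.0, 8.7, 2.5, 15.3], [142.0, 298.0, -12.0, -1.0, 13.1], [142.0, 299.0, -15.3, -0.4, 13.3], [143.0, 292.0, 8.5, -0.3, 10.4], [143.0, 297.0, -8.6, -0.8, 9.6], 
[... 1307 characters left out ...]
0, 9.1, -0.4, 10.9], [206.0, 406.0, 8.3, -0.4, -0.4], [206.0, 407.0, 7.1, -1.6, 4.7], [207.0, 406.0, 5.6, 0.2, -0.9], [207.0, 407.0, 4.9, -2.2, 0.4], [208.0, 406.0, 2.8, 1.1, -0.0], [208.0, 407.0, 2.3, -1.8, -0.4], [209.0, 406.0, 0.7, 0.1, -5.7], [209.0, 407.0, -0.4, -1.2, -0.8], [210.0, 407.0, -3.1, -0.8, -1.8], [210.0, 408.0, -4.4, -1.5, 4.8], [210.0, 409.0, -5.7, -2.2, 11.6], [211.0, 407.0, -6.1, 0.8, 1.0], [211.0, 408.0, -7.7, 1.1, 11.1], [211.0, 409.0, -8.7, -0.6, 14.8], [211.0, 410.0, -10.0, -1.2, 21.5], [212.0, 409.0, -12.2, 2.4, 22.2], [212.0, 410.0, -12.2, -2.0, 16.7]]
top tube 156 [[-10.0, -4.1, 87.4], [-8.9, 2.7, 102.5], [-1.5, 8.1, 154.4], [8.7, 11.0, 200.5], [12.5, 12.3, 217.7]]
```

Hook and tube match the estimated frame within about 1 mm in both views: shank x≈+9, tip x≈-12.5, bottom z≈-5. The bow is at x≈-59, y≈+6.5, z≈+35. Next I'll insert it.

```bash
python3 - <<'E'
from hk import *
s=observe();P=tcp_for([-.0575,0,.033])
p,r=plan(s,P,RH,3,.3); p,r=plan(s,tcp_for([-.0008,0,.032]),RH,8,.3,p,r)
E
```

```text
[[-0.0, 0.0, 0.0, -0.2, 0.7, -2.3, 0.3], [-0.1, 0.0, 0.0, -0.2, 0.7, -2.2, 0.3], [-0.0, 0.0, 0.1, -0.2, 0.6, -2.3, 0.3]]
[[-0.0, 0.0, -0.0, 6.4, 3.1, 0.0, 0.3], [-0.0, 0.0, -0.0, 6.4, 3.1, 0.0, 0.3], [-0.0, 0.0, -0.0, 6.4, 3.1, 0.0, 0.3], [-0.0, 0.0, -0.0, 6.4, 3.1, 0.0, 0.3], [-0.0, 0.0, -0.0, 6.3, 3.1, 0.0, 0.3]]
[[-0.0, 0.0, -0.0, 6.4, 3.1, 0.0, 0.3], [-0.0, 0.0, -0.0, 6.3, 3.1, 0.0, 0.3], [-0.0, 0.0, -0.0, 6.4, 3.2, 0.0, 0.3]]
```

Call:
apply_moves([
  [0,0,0,0,0.5,-2.3,0.3],
  [0,0,0,-0.5,0.7,-2.3,0.3],
  [0,0,0,0,0.6,-2.2,0.3],
  [0,0,0,6.5,3,0,0.3],
  [0,0,0,7.5,3.5,0,0.3],
])

```text
time: 6.4
tcp_pos: [0.4713, -0.2877, 0.1859]
tool_rot: [-90.0, -25.1, 11.0]
force: [0.3, 0.0, -3.3]
gripper_width: 0.648
```

Call:
apply_moves([
  [0,0,0,7.5,3.5,0,0.3],
  [0,0,0,7.5,3.5,0,0.3],
  [0,0,0,5,2.5,0,0.3],
  [0,0,0,1,0.5,0,0.3],
  [0,0,0,0,0,0,0.3],
])

```text
time: 6.82
tcp_pos: [0.4941, -0.2831, 0.1856]
tool_rot: [-90.0, -25.1, 11.1]
force: [-0.2, -0.0, -3.2]
gripper_width: 0.649
```

```bash
cat > meas.py <<'E'
from hk import *
import sys
def meas(tag,pr=True):
    d=grab(tag);s=observe()
    H=lambda W:ZH.inv().apply((W.reshape(-1,3)-seat)).reshape(W.shape)*1000
    bexp=ZH.inv().apply(s["tcp_pos"]+ZH.apply(OFF)-seat)*1000
    print(round(s["time"],2),"bow exp",bexp.round(1),s["tool_rot"].round(2),"F",s["force"].round(2),"w",round(s["gripper_width"],3))
    if not pr: return d,s
    for n in d:
        L=H(cloud(d[n]))
        b=(abs(L[...,0]-bexp[0])<16)&(abs(abs(L[...,1])-22)<14)&(L[...,2]>bexp[2]-50)&(L[...,2]<bexp[2]+10)
        P=L[b];print(n,"bow",len(P),"x=f(y)",np.polyfit(P[:,1],P[:,0],1).round(3), "top",P[P[:,2]>bexp[2]-25].mean(0).round(1))
    b=(270,95,350,215)
    cv2.imwrite(f"pics/{tag}2.png",cv2.resize(d["side"]["color"][b[1]:b[3],b[0]:b[2],::-1],None,fx=5,fy=5,interpolation=cv2.INTER_CUBIC))
    return d,s
if __name__=="__main__": meas(sys.argv[1])
E
python3 meas.py f
```

```text
6.92 bow exp [-18.3  -1.   34.1] [-89.96 -25.11  11.06] F [-0.42  0.78 -3.47] w 0.646
side bow 38 x=f(y) [ -0.033 -19.689] top [-19.6  14.9  20.3]
top bow 41 x=f(y) [ -0.036 -17.653] top [-17.6   4.1  23.8]
```

View pics/f2.png

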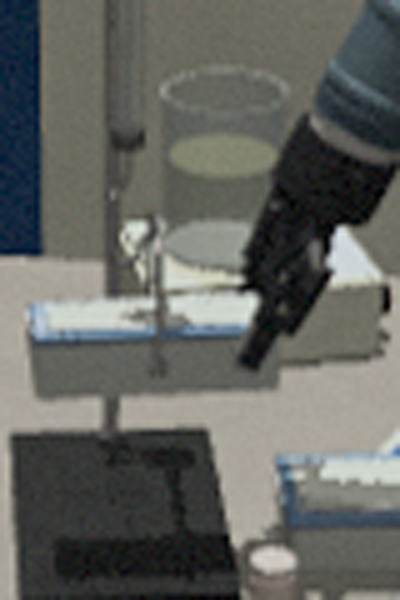

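Call:
apply_moves([
  [0,0,0,4,2,0.3,0.3],
  [0,0,0,5,2.5,0.3,0.3],
  [0,0,0,4.5,2.5,0,0.3],
  [0,0,0,2,1.2,0,0.3],
  [0,0,0,0,0,0,0.3],
])

```text
time: 7.33
tcp_pos: [0.5113, -0.2794, 0.1849]
tool_rot: [-90.0, -25.2, 11.1]
force: [-0.5, -0.5, -3.5]
gripper_width: 0.649
```

```bash
python3 meas.py g
```

```text
7.43 bow exp [-0.6 -0.5 33.3] [-89.97 -25.12  11.07] F [ 0.33  0.52 -4.08] w 0.646
side bow 32 x=f(y) [-0.02 -0.82] top [-0.2  9.6 21.2]
top bow 32 x=f(y) [-0.013 -0.573] top [-0.6 16.  23.6]
```

View pics/g2.png

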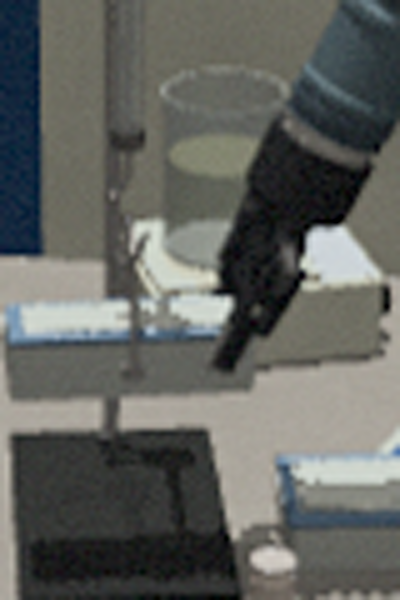

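The bow is inside the hook gap at x≈-0.8 mm with no contact. Now I'll lower it.

Call:
apply_moves([
  [0,0,0,-1.7,3.6,0,0.3],
  [0,0,0,-2.6,5.4,0,0.3],
  [0,0,0,-2.6,5.4,0,0.3],
  [0,0,0,-2.6,5.4,0,0.3],
  [0,0,0,-1.7,3.6,0,0.3],
])

```text
time: 7.85
tcp_pos: [0.5098, -0.279, 0.1575]
tool_rot: [-89.9, -25.1, 11.0]
force: [-0.4, -0.2, -4.0]
gripper_width: 0.649
```

Call:
apply_moves([
  [0,0,0,-0.8,1.8,0,0.3],
  [0,0,0,-0.8,1.8,0,0.3],
  [0,0,0,-0.8,1.8,0,0.3],
  [0,0,0,-0.8,1.8,0,0.3],
  [0,0,0,-0.8,1.8,0,0.3],
])

```text
time: 8.27
tcp_pos: [0.511, -0.2797, 0.1494]
tool_rot: [-90.0, -25.2, 11.1]
force: [0.3, -0.2, -2.2]
gripper_width: 0.648
```

```bash
python3 meas.py i
```

```text
8.37 bow exp [-0.5 -0.7 -2.4] [-89.99 -25.15  11.06] F [ 0.73 -0.07 -1.72] w 0.646
side bow 28 x=f(y) [-0.025 -2.125] top [ -2.3  17.3 -13.2]
top bow 36 x=f(y) [-0.017 -0.565] top [ -0.5   7.2 -12. ]
```

View pics/i2.png

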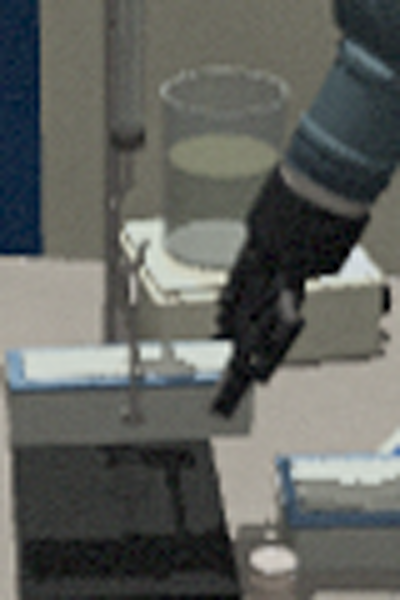

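Call:
apply_moves([
  [0,0,0,-0.8,1.8,0,0.3],
  [0,0,0,-0.8,1.8,0,0.3],
  [0,0,0,-0.8,1.8,0,0.3],
  [0,0,0,-0.8,1.8,0,0.3],
  [0,0,0,-0.8,1.8,0,0.3],
])

```text
time: 8.78
tcp_pos: [0.5112, -0.2797, 0.1394]
tool_rot: [-90.0, -25.2, 11.1]
force: [0.9, -0.5, -1.9]
gripper_width: 0.648
```

```bash
python3 meas.py j; python3 - <<'E'
from hk import *
d=load("j")
for n in d:
    L=ZH.inv().apply((cloud(d[n]).reshape(-1,3)-seat)).reshape(420,560,3)*1000
    h=(abs(L[...,0])<25)&(abs(L[...,1])<15)&(L[...,2]>-40)&(L[...,2]<76)
    q=np.c_[np.argwhere(h),L[h].round(1)];print(n,"hook",len(q));print(q.tolist())
E
```

```text
8.88 bow exp [ -0.4  -0.7 -12.4] [-89.99 -25.14  11.05] F [ 0.84 -1.29 -1.32] w 0.651
side bow 28 x=f(y) [-0.023 -1.998] top [ -2.   16.2 -21.1]
top bow 40 x=f(y) [-0.018 -0.126] top [ -0.1   4.  -23.5]
side hook 49
[[126.0, 295.0, -1.3, 0.4, 71.7], [127.0, 295.0, -1.3, -0.5, 67.8], [128.0, 295.0, -1.2, 1.4, 65.1], [129.0, 295.0, -1.3, 0.8, 61.2], [130.0, 295.0, -1.1, 4.0, 59.0], [131.0, 295.0, -1.4, 0.5, 54.0], [132.0, 295.0, -1.0, 6.2, 52.8], [133.0, 295.0, -1.0, 6.1, 49.1], [134.0, 295.0, -1.3, 2.5, 44.0], [135.0, 294.0, 2.3, 5.5, 41.8], [135.0, 295.0, -1.2, 3.9, 41.0], [136.0, 294.0, 1.9, -0.1, 35.8], [137.0, 293.0, 5.4, 2.0, 33.2], [137.0, 294.0, 1.9, 1.3, 32.8], [138.0, 292.0, 8.5, -1.0, 28.4], [138.0, 293.0, 5.3, 1.2, 29.2], [139.0, 292.0, 9.2, 8.8, 28.9], [140.0, 292.0, 8.6, 0.1, 21.5], [141.0, 292.0, 8.8, 3.9, 19.5], [142.0, 292.0, 8.8, 3.1, 15.5], [143.0, 292.0, 8.9, 5.9, 13.1], [144.0, 292.0, 8.9, 5.0, 9.0], [145.0, 292.0, 8.6, 1.2, 3.6], [146.0, 292.0, 9.1, 9.5, 3.7], [146.0, 298.0, -12.0, 1.1, -0.7], [146.0, 299.0, -15.3, 1.6, -0.6], [147.0, 292.0, 8.7, 2.6, -3.1], [147.
[... 1604 characters left out ...]
2, 11.1, -17.9], [210.0, 402.0, 1.9, 7.7, -20.2], [210.0, 403.0, 0.8, 6.1, -15.9], [210.0, 404.0, 0.6, 2.4, -19.1], [210.0, 405.0, -0.7, 1.4, -13.1], [210.0, 406.0, -1.1, -1.7, -14.1], [210.0, 407.0, -2.1, -3.5, -10.9], [210.0, 408.0, -1.6, -9.2, -20.4], [211.0, 400.0, 0.8, 12.6, -24.8], [211.0, 401.0, -0.7, 12.2, -16.4], [211.0, 402.0, -1.2, 9.2, -17.3], [211.0, 403.0, -2.0, 7.0, -15.4], [211.0, 405.0, -2.5, -0.4, -21.5], [211.0, 406.0, -3.7, -1.6, -16.1], [211.0, 407.0, -5.1, -2.1, -8.3], [212.0, 400.0, -2.0, 13.4, -24.7], [212.0, 406.0, -7.0, 0.6, -11.1], [212.0, 407.0, -8.8, 1.4, 1.0], [212.0, 408.0, -9.1, -2.1, -1.5], [213.0, 408.0, -11.9, -1.2, -0.8], [213.0, 409.0, -12.4, -4.4, -2.4]]
```

The hook has followed about 14 mm down with the bow inside, and the force has dropped as expected. Continuing.

Call:
apply_moves([
  [0,0,0,-0.8,1.8,0,0.3],
  [0,0,0,-0.8,1.8,0,0.3],
  [0,0,0,-0.8,1.8,0,0.3],
  [0,0,0,-0.8,1.8,0,0.3],
  [0,0,0,-0.8,1.8,0,0.3],
])

```text
time: 9.3
tcp_pos: [0.5113, -0.2796, 0.1294]
tool_rot: [-90.0, -25.2, 11.1]
force: [0.4, -0.7, -0.8]
gripper_width: 0.643
```

Call:
apply_moves([
  [0,0,0,-0.8,1.8,0,0.3],
  [0,0,0,-0.8,1.8,0,0.3],
  [0,0,0,0,0,0,0.3],
  [0,0,0,0,0,0,0.3],
])

```text
time: 9.63
tcp_pos: [0.5113, -0.2796, 0.1255]
tool_rot: [-90.0, -25.1, 11.1]
force: [-0.4, -1.8, -0.5]
gripper_width: 0.646
```

```bash
cat > fz.py <<'E'
from hk import *
F=[];M=[]
import sys
for _ in range(int(sys.argv[1])):
    read_camera("side"); s=observe();F.append(s["force"]);M.append(s["moment"])
F=np.array(F);M=np.array(M)
print(s["time"],"F",F.mean(0).round(2),"+-",(F.std(0)/np.sqrt(len(F))).round(2),"M",M.mean(0).round(3),s["tcp_pos"].round(4))
E
python3 fz.py 10
```

```text
10.1333 F [-0.   -2.01 -0.65] +- [0.14 0.14 0.13] M [-0.224  0.44  -0.255] [ 0.5113 -0.2795  0.1256]
```

Force z is nearly zero, but there is a 2 N side force. That means the hook bears on the bow's slope, with the bow slightly too far in +y. I'll shift 2 mm in -y and re-read.

Call:
apply_moves([
  [0,0,0,0,0,-0.7,0.3],
  [0,0,0,0,0,-0.7,0.3],
  [0,0,0,0,0,-0.6,0.3],
  [0,0,0,0,0,0,0.3],
])

```text
time: 10.47
tcp_pos: [0.5116, -0.2811, 0.1254]
tool_rot: [-90.0, -25.1, 11.1]
force: [-0.6, 0.1, -0.4]
gripper_width: 0.649
```

```bash
python3 fz.py 8
```

```text
10.8667 F [ 0.49  0.41 -0.76] +- [0.16 0.16 0.14] M [-0.04   0.406  0.063] [ 0.5116 -0.2812  0.1255]
```

Call:
apply_moves([
  [0,0,0,-0.8,1.8,0,0.3],
  [0,0,0,-0.8,1.8,0,0.3],
  [0,0,0,-0.8,1.8,0,0.3],
  [0,0,0,-0.6,1.2,0,0.3],
  [0,0,0,0,0,0,0.3],
])

```text
time: 11.28
tcp_pos: [0.5116, -0.2812, 0.1179]
tool_rot: [-90.0, -25.1, 11.1]
force: [1.1, 0.9, -0.8]
gripper_width: 0.645
```

```bash
python3 fz.py 12; python3 meas.py l
```

```text
11.8833 F [ 0.41  1.51 -0.36] +- [0.18 0.08 0.2 ] M [0.027 0.307 0.181] [ 0.5117 -0.2813  0.1183]
11.98 bow exp [ -0.   -2.6 -33.2] [-89.98 -25.14  11.06] F [ 0.32  1.77 -0.53] w 0.652
side bow 27 x=f(y) [-0.051 -2.176] top [ -3.   10.6 -43.2]
top bow 39 x=f(y) [-0.02 -0.14] top [ -0.1   3.3 -42. ]
```

View pics/l2.png

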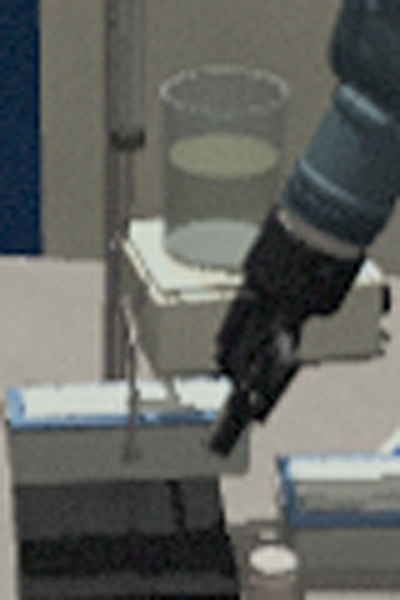

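Call:
apply_moves([
  [0,0,0,-0.4,0.9,0.5,0.3],
  [0,0,0,-0.4,0.9,0.4,0.3],
  [0,0,0,-0.4,0.9,0,0.3],
  [0,0,0,0,0,0,0.3],
  [0,0,0,0,0,0,0.3],
])

```text
time: 12.4
tcp_pos: [0.5117, -0.281, 0.1154]
tool_rot: [-90.0, -25.1, 11.0]
force: [0.1, -2.1, 0.2]
gripper_width: 0.65
```

```bash
python3 fz.py 14
```

```text
13.1 F [ 0.87 -2.54  0.02] +- [0.18 0.14 0.15] M [-0.278  0.271 -0.374] [ 0.5117 -0.2807  0.1154]
```

Call:
apply_moves([
  [0,0,0,0,0,-0.4,0.3],
  [0,0,0,0,0,0,0.3],
  [0,0,0,0,0,0,0.3],
])

```text
time: 13.35
tcp_pos: [0.5116, -0.2807, 0.1152]
tool_rot: [-90.0, -25.1, 11.1]
force: [0.4, -2.7, -0.5]
gripper_width: 0.647
```

```bash
python3 fz.py 12
```

```text
13.95 F [ 0.95 -2.19  0.27] +- [0.12 0.17 0.11] M [-0.253  0.267 -0.339] [ 0.5116 -0.2807  0.1153]
```

Call:
apply_moves([
  [0,0,0,0,0,-0.4,0.3],
  [0,0,0,0,0,0,0.3],
])

```text
time: 14.12
tcp_pos: [0.5116, -0.2809, 0.1152]
tool_rot: [-89.9, -25.1, 11.1]
force: [1.0, -1.1, -0.0]
gripper_width: 0.648
```

```bash
python3 fz.py 10
```

```text
14.6167 F [ 1.15 -0.43  0.06] +- [0.15 0.11 0.13] M [-0.095  0.256 -0.079] [ 0.5116 -0.281   0.1152]
```

The forces are now near zero: (1.1,-0.4,0.1) N. After a small +x relief I'll release slowly.

Call:
apply_moves([
  [0,0,0,0.6,0.3,0,0.3],
  [0,0,0,0,0,0,0.3],
  [0,0,0,0,0,0,0.68],
  [0,0,0,0,0,0,0.72],
  [0,0,0,0,0,0,0.8],
])

```text
time: 15.03
tcp_pos: [0.5123, -0.281, 0.1152]
tool_rot: [-90.0, -25.1, 11.1]
force: [-0.3, 0.8, 0.4]
gripper_width: 0.797
```

Call:
apply_moves([
  [0,0,0,0,0,0,0.9],
  [0,0,0,0,0,0,1],
  [0,0,0,0,0,0,1],
])

```text
time: 15.28
tcp_pos: [0.5123, -0.2811, 0.1153]
tool_rot: [-90.0, -25.1, 11.1]
force: [-0.2, -0.3, -0.2]
gripper_width: 1.002
```

```bash
python3 meas.py m; python3 - <<'E'
from h import *
d=load("m");b=(370,150,470,260)
cv2.imwrite("pics/m3.png",cv2.resize(d["top"]["color"][b[1]:b[3],b[0]:b[2],::-1],None,fx=5,fy=5,interpolation=cv2.INTER_CUBIC))
E
```

```text
15.38 bow exp [  0.7  -2.5 -36.2] [-89.99 -25.14  11.06] F [ 0.39 -0.47  0.27] w 0.998
side bow 24 x=f(y) [-0.035 -1.551] top [ -1.9  22.5 -46.1]
top bow 38 x=f(y) [-0.041  1.076] top [  1.1   3.5 -45.3]
```

View pics/m2.png

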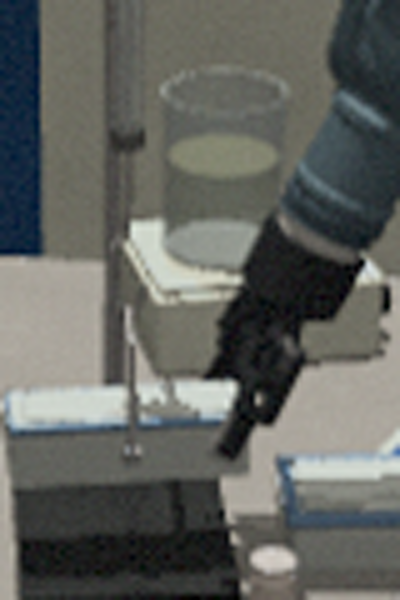

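View pics/m3.png

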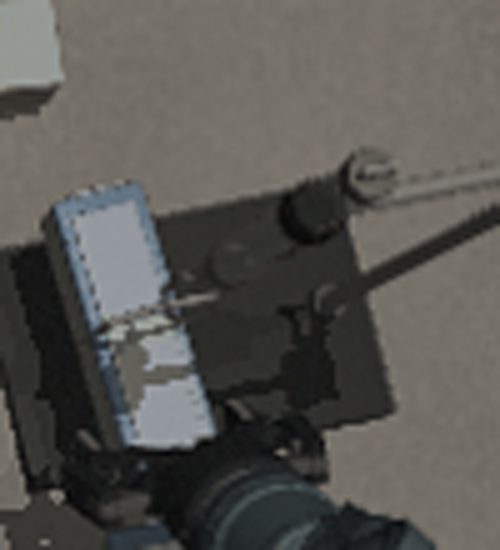

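Released: the box hangs in place with the gripper open. I'll check the box's yaw between the fingers before backing off.

```bash
cat > yaw.py <<'E'
from hk import *
import sys
def lid(d,s):
    out=[]
    for n in d:
        L=ZH.inv().apply((cloud(d[n]).reshape(-1,3)-seat)).reshape(420,560,3)*1000
        zb=-36-125
        m=(abs(L[...,1])<50)&(L[...,0]>-100)&(L[...,0]<100)&(L[...,2]>zb+38)&(L[...,2]<zb+62)
        P=L[m&(L[...,0]>-35)] 
        A=np.c_[P[:,:2],np.ones(len(P))];pl=np.linalg.lstsq(A,P[:,2],rcond=None)[0]
        # long edge yaw: per x-bin min/max y
        xs=np.arange(-30,75,7.);e=[]
        for x in xs:
            q=P[(P[:,0]>=x)&(P[:,0]<x+7)]
            if len(q)>5:e.append((x+3.5,*np.percentile(q[:,1],[3,97])))
        e=np.array(e);f=np.polyfit(e[:,0],e[:,1],1);g=np.polyfit(e[:,0],e[:,2],1)
        print(n,"pitch",pl.round(3),"edges y=",f.round(3),g.round(3),"yaw rel",np.degrees(np.arctan([f[0],g[0]])).round(1),"xmax",np.percentile(P[:,0],99).round(1))
if __name__=="__main__": lid(load(sys.argv[1]),None)
E
python3 yaw.py l;python3 yaw.py m
```

```text
side pitch [-1.000e-03 -1.020e-01 -1.114e+02] edges y= [  0.075 -21.295] [2.5000e-02 3.2993e+01] yaw rel [4.3 1.4] xmax 82.7
top pitch [ 2.00000e-03 -3.30000e-02 -1.09971e+02] edges y= [ 1.3000e-02 -2.5931e+01] [2.1000e-02 2.7488e+01] yaw rel [0.7 1.2] xmax 86.5
side pitch [-4.00000e-03 -5.80000e-02 -1.13551e+02] edges y= [  0.066 -21.182] [ 0.057 32.484] yaw rel [3.8 3.2] xmax 85.3
top pitch [-2.00000e-03 -1.80000e-02 -1.12183e+02] edges y= [  0.043 -26.651] [ 0.038 27.072] yaw rel [2.5 2.2] xmax 88.0
```

Call:
apply_moves([
  [0,0,0,0,-5,0,1],
  [0,0,0,0,-12,0,1],
  [0,0,0,0,-20,0,1],
  [0,0,0,0,-25,0,1],
  [0,0,0,0,-25,0,1],
])

```text
time: 15.8
tcp_pos: [0.4753, -0.2877, 0.1947]
tool_rot: [-89.9, -25.1, 11.1]
force: [-0.2, -0.2, 0.2]
gripper_width: 0.999
```

```bash
cat > wait.py <<'E'
from hk import *
import sys
N=int(sys.argv[1])
for i in range(N):
    c=read_camera("side"); s=observe()
    L=ZH.inv().apply((cloud(c).reshape(-1,3)-seat)).reshape(420,560,3)*1000
    m=(abs(L[...,1])<20)&(L[...,0]>15)&(L[...,0]<75)&(L[...,2]<-95)&(L[...,2]>-135)
    P=L[m]; pl=np.linalg.lstsq(np.c_[P[:,:2],np.ones(len(P))],P[:,2],rcond=None)[0]
    if i%3==0: print(round(s["time"],2),len(P),"z",P[:,2].mean().round(2),"slope",pl[0].round(3),"sumv",np.argwhere(m)[:,0].mean().round(2))
E
python3 wait.py 40
```

```text
15.85 84 z -113.45 slope 0.016 sumv 175.7
16.0 88 z -113.23 slope -0.004 sumv 175.84
16.15 82 z -112.67 slope 0.014 sumv 175.62
16.3 85 z -113.23 slope -0.019 sumv 175.81
16.45 83 z -113.23 slope -0.018 sumv 175.78
16.6 82 z -113.27 slope -0.038 sumv 175.73
16.75 82 z -112.85 slope -0.002 sumv 175.74
16.9 81 z -112.99 slope -0.008 sumv 175.73
17.05 81 z -112.93 slope -0.009 sumv 175.68
17.2 81 z -113.36 slope 0.009 sumv 175.74
17.35 90 z -113.33 slope -0.016 sumv 176.06
17.5 78 z -113.03 slope -0.005 sumv 175.64
17.65 86 z -113.13 slope -0.003 sumv 175.77
17.8 85 z -112.96 slope -0.005 sumv 175.66
```

```bash
python3 wait.py 60 | tail -6; python3 - <<'E'
from hk import *
d=grab("n");s=observe();print(s["time"])
b=(260,60,360,215)
cv2.imwrite("pics/n2.png",cv2.resize(d["side"]["color"][b[1]:b[3],b[0]:b[2],::-1],None,fx=3.8,fy=3.8,interpolation=cv2.INTER_CUBIC))
E
python3 yaw.py n
```

```text
19.95 83 z -112.87 slope -0.015 sumv 175.72
20.1 81 z -112.77 slope -0.01 sumv 175.89
20.25 83 z -113.23 slope 0.002 sumv 175.78
20.4 90 z -112.9 slope -0.022 sumv 175.78
20.55 87 z -113.73 slope 0.008 sumv 176.0
20.7 82 z -112.85 slope -0.002 sumv 175.78
20.9
side pitch [-5.00000e-03 -5.10000e-02 -1.13563e+02] edges y= [  0.093 -22.685] [ 0.05  31.923] yaw rel [5.3 2.9] xmax 86.0
top pitch [-5.00000e-03 -2.40000e-02 -1.12132e+02] edges y= [  0.037 -26.129] [ 0.05  26.782] yaw rel [2.1 2.9] xmax 88.0
```

View pics/n2.png

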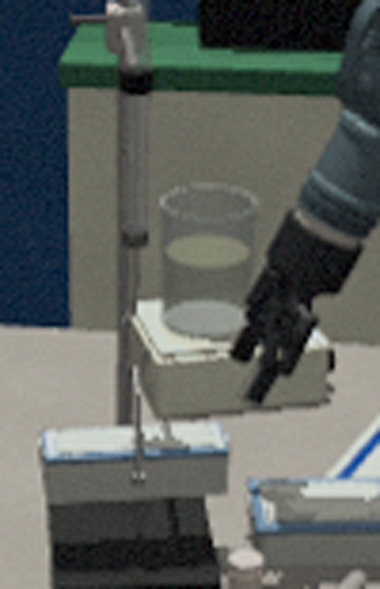

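The pointer has stood still for about 5 s with the box hanging level and untouched. Its yaw is about +1.2° from the earlier grip. Now I'll take it in hand again.

Call:
apply_moves([
  [0.5,-1.1,0,0,10,-1.8,1],
  [0,0,0,0,25,0,1],
  [0,0,0,0,25,0,1],
  [0,0,0,0,18,0,1],
  [0,0,0,0,9,0,1],
])

```text
time: 21.32
tcp_pos: [0.5122, -0.2809, 0.1121]
tool_rot: [-89.8, -25.0, 12.3]
force: [0.5, -0.4, 0.0]
gripper_width: 0.998
```

Call:
apply_moves([
  [0,0,0,0,0,0,1],
  [0,0,0,0,0,0,0.85],
  [0,0,0,0,0,0,0.76],
  [0,0,0,0,0,0,0.72],
  [0,0,0,0,0,0,0.69],
])

```text
time: 21.73
tcp_pos: [0.513, -0.283, 0.1166]
tool_rot: [-90.1, -25.2, 12.3]
force: [0.0, -0.5, -0.5]
gripper_width: 0.692
```

Call:
apply_moves([
  [0,0,0,0,0,0,0.66],
  [0,0,0,0,0,0,0.64],
  [0,0,0,0,0,0,0.5],
  [0,0,0,0,0,0,0.3],
  [0,0,0,0,0,0,0.3],
])

```text
time: 22.15
tcp_pos: [0.5127, -0.2825, 0.1155]
tool_rot: [-90.0, -25.1, 12.3]
force: [-0.2, -1.5, 0.3]
gripper_width: 0.648
```

```bash
python3 fz.py 10; python3 meas.py o; python3 yaw.py o
```

```text
22.65 F [ 0.03 -1.79  0.12] +- [0.11 0.19 0.11] M [-0.201  0.31  -0.245] [ 0.5126 -0.2824  0.1153]
22.75 bow exp [  0.7  -3.8 -36.1] [-90.02 -25.14  12.27] F [-0.63 -2.69  0.29] w 0.645
side bow 33 x=f(y) [-0.025 -1.033] top [ -1.6  21.8 -50.4]
top bow 38 x=f(y) [-0.032  1.293] top [  1.3   2.1 -47.6]
side pitch [-8.00000e-03 -4.00000e-02 -1.14826e+02] edges y= [-8.0000e-03 -1.8434e+01] [2.7000e-02 3.2606e+01] yaw rel [-0.5  1.5] xmax 85.9
top pitch [-1.00000e-03 -1.70000e-02 -1.13704e+02] edges y= [  0.036 -26.971] [ 0.033 26.671] yaw rel [2.1 1.9] xmax 87.8
```

View pics/o2.png

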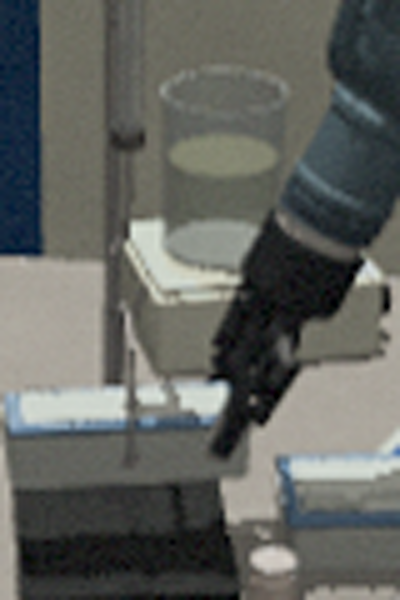

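Re-gripped at width 0.648 with a small side force of -1.8 N. I'll relax that and raise it gently.

Call:
apply_moves([
  [0,0,0,0.4,-0.9,-0.4,0.3],
  [0,0,0,0.6,-1.4,0,0.3],
  [0,0,0,0.9,-1.8,0,0.3],
  [0,0,0,0.9,-1.8,0,0.3],
  [0,0,0,0.9,-1.8,0,0.3],
])

```text
time: 23.17
tcp_pos: [0.5126, -0.2824, 0.1239]
tool_rot: [-90.0, -25.1, 12.3]
force: [-0.4, -1.1, -0.6]
gripper_width: 0.648
```

Call:
apply_moves([
  [0,0,0,0.9,-1.8,0,0.3],
  [0,0,0,0.9,-1.8,0,0.3],
  [0,0,0,0.9,-1.8,0,0.3],
  [0,0,0,0.9,-1.8,0,0.3],
  [0,0,0,0.9,-1.8,0,0.3],
])

```text
time: 23.58
tcp_pos: [0.5126, -0.2824, 0.1338]
tool_rot: [-90.0, -25.1, 12.3]
force: [-1.7, -2.4, -1.5]
gripper_width: 0.65
```

Call:
apply_moves([
  [0,0,0,0.9,-1.8,0,0.3],
  [0,0,0,0.9,-1.8,0,0.3],
  [0,0,0,0.9,-1.8,0,0.3],
  [0,0,0,0.9,-1.8,0,0.3],
  [0,0,0,0.9,-1.8,0,0.3],
])

```text
time: 24.0
tcp_pos: [0.5129, -0.2822, 0.1438]
tool_rot: [-90.0, -25.1, 12.3]
force: [-1.3, -2.3, -2.3]
gripper_width: 0.65
```

Call:
apply_moves([
  [0,0,0,0.9,-1.8,0,0.3],
  [0,0,0,0.9,-1.8,0,0.3],
  [0,0,0,0.9,-1.8,0,0.3],
  [0,0,0,0.9,-1.8,0,0.3],
  [0,0,0,0.9,-1.8,0,0.3],
])

```text
time: 24.42
tcp_pos: [0.5134, -0.2821, 0.154]
tool_rot: [-90.0, -25.1, 12.3]
force: [-0.5, -1.1, -3.5]
gripper_width: 0.65
```

```bash
python3 fz.py 4; python3 meas.py p
```

```text
24.6167 F [-0.   -0.34 -2.76] +- [0.22 0.26 0.24] M [-0.177  0.785 -0.03 ] [ 0.5136 -0.2823  0.154 ]
24.72 bow exp [ 1.5 -3.9  2.4] [-89.99 -25.14  12.28] F [-0.59  0.47 -2.86] w 0.644
side bow 33 x=f(y) [-0.052  0.16 ] top [ -1.3  25.  -13.9]
top bow 35 x=f(y) [-0.04   2.267] top [ 2.1  8.7 -8.4]
```

Call:
apply_moves([
  [0,0,0,0.7,-3,0,0.3],
  [0,0,0,1.8,-5.5,0,0.3],
  [0,0,0,2.5,-6.5,0,0.3],
  [0,0,0,2.7,-6.5,0,0.3],
  [0,0,0,2.3,-5.5,0,0.3],
])

```text
time: 25.13
tcp_pos: [0.5114, -0.2833, 0.1841]
tool_rot: [-90.1, -25.2, 12.3]
force: [-0.9, 0.1, -4.0]
gripper_width: 0.651
```

```bash
python3 meas.py q;python3 - <<'E'
from hk import *
d=load("q")
for n in d:
    L=ZH.inv().apply((cloud(d[n]).reshape(-1,3)-seat)).reshape(420,560,3)*1000
    h=(abs(L[...,0])<20)&(abs(L[...,1])<12)&(L[...,2]>-10)&(L[...,2]<60)
    q=np.c_[np.argwhere(h),L[h].round(1)];print(n,q.astype(int).tolist())
E
```

```text
25.23 bow exp [-0.2 -5.2 33.3] [-90.18 -25.26  12.35] F [-0.54 -0.1  -3.45] w 0.646
side bow 31 x=f(y) [-0.045 -0.914] top [-1.8 11.4 19.3]
top bow 25 x=f(y) [-0.025  0.12 ] top [-0.1 18.5 20.3]
side [[131, 294, 2, 5, 56], [131, 295, -1, 2, 54], [132, 293, 5, 2, 51], [132, 294, 2, 3, 51], [133, 293, 5, 3, 48], [134, 292, 9, 6, 46], [134, 293, 5, 0, 43], [135, 292, 9, 7, 42], [136, 292, 8, 4, 37], [137, 292, 8, 5, 34], [138, 292, 8, 5, 31], [138, 295, -1, 0, 28], [139, 292, 9, 5, 27], [139, 295, -1, 3, 26], [139, 296, -4, 8, 28], [140, 292, 9, 9, 25], [140, 295, 0, 12, 26], [140, 296, -4, 6, 23], [141, 292, 9, 9, 22], [142, 292, 8, 2, 15], [142, 298, -11, 5, 15], [142, 299, -14, 10, 18], [143, 292, 8, -2, 9], [143, 297, -8, -5, 7], [143, 298, -11, 4, 12], [144, 292, 8, 3, 8], [144, 297, -7, 8, 10], [144, 298, -11, 6, 9], [145, 292, 8, -1, 2], [145, 297, -8, 1, 3], [145, 298, -11, 2, 3], [146, 292, 8, 1, 0], [146, 293, 5, 0, 0], [146, 297, -8, 1, 0], [147, 293, 5, 9, 0], [147, 294, 1, -6, -7], [147, 295, -1, 2, -3], [147, 297, -8, 3, -3], [148, 294, 2, 9, -3], [148, 295, -1, 3, -7]]
to
[... 208 characters left out ...]
[205, 406, 10, 1, 7], [205, 407, 9, 0, 11], [206, 406, 7, 1, 4], [206, 407, 7, -2, 2], [206, 409, 2, 1, 33], [206, 410, 2, 0, 34], [206, 411, 1, -3, 35], [206, 412, 0, -6, 34], [207, 406, 2, 8, 26], [207, 407, 1, 5, 26], [207, 408, 1, 3, 27], [207, 409, 0, 2, 32], [207, 410, 0, 0, 32], [207, 411, -1, -2, 36], [207, 412, -1, -6, 30], [208, 405, 0, 11, 25], [208, 406, 0, 7, 22], [208, 407, -1, 7, 30], [208, 408, -2, 5, 33], [209, 405, -1, 11, 22], [209, 406, 0, 2, 1], [209, 407, 0, 0, 0], [210, 407, -3, 0, 0], [210, 408, -3, -3, 0], [210, 409, -5, -3, 8], [211, 407, -6, 0, 0], [211, 408, -8, 1, 13], [211, 409, -9, 0, 18], [211, 410, -9, -2, 16], [212, 409, -11, 0, 17], [212, 410, -12, -2, 16]]
```

View pics/q2.png

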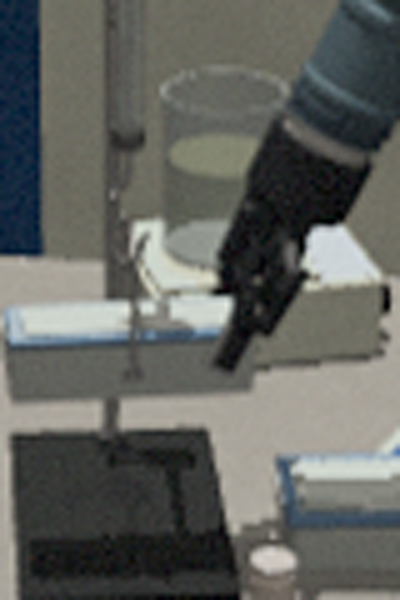

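The hook is back at empty, and the bow is about 31 mm above the seat, clear of the tip at 18 mm. Next I'll back it out toward -x.

Call:
apply_moves([
  [0,0,0,-3.6,-1.7,0,0.3],
  [0,0,0,-6.3,-3,0,0.3],
  [0,0,0,-9,-4.3,0,0.3],
  [0,0,0,-13.6,-6.3,0,0.3],
  [0,0,0,-18,-8.5,0,0.3],
])

```text
time: 25.65
tcp_pos: [0.4556, -0.2946, 0.1824]
tool_rot: [-90.0, -25.1, 12.3]
force: [0.1, -0.9, -3.5]
gripper_width: 0.649
```

```bash
python3 meas.py r; cat > tr.py <<'E'
from bow import *
tray=np.array([.5995,.059,0]);YT=2.7;ZT=Ro.from_euler("z",YT,degrees=True);RT=goalR(YT,25)
E
python3 - <<'E'
from tr import *
s=observe()
# box origin = tcp + Rz(yaw)(.067,0,-.0305)
P=tray+ZT.apply([-.066,0,.004+.0305])
print(s["tcp_pos"],P, s["qpos"].round(1))
hi=P.copy();hi[2]=.19
p,r=plan(s,hi,RT,14,.3)
E
```

```text
25.75 bow exp [-59.8  -4.5  30.1] [-89.84 -24.98  12.03] F [ 0.48  0.62 -3.06] w 0.645
side bow 31 x=f(y) [-4.2000e-02 -5.8763e+01] top [-58.8  10.4  13.9]
top bow 38 x=f(y) [-6.0000e-02 -6.0136e+01] top [-60.2   3.1  17.9]
[ 0.45337569 -0.29465887  0.18163805] [0.53357327 0.05589097 0.0345    ] [-51.8   9.2 -27.4  42.   22.4 -61.6]
[[-0.3, 0.6, -0.0, 10.1, 4.1, 23.3, 0.3], [-0.3, 0.6, -0.0, 9.8, 4.0, 23.4, 0.3], [-0.3, 0.6, -0.0, 9.6, 3.8, 23.5, 0.3], [-0.3, 0.6, -0.0, 9.3, 3.7, 23.7, 0.3], [-0.3, 0.6, -0.0, 9.1, 3.6, 23.8, 0.3]]
[[-0.3, 0.6, -0.0, 8.8, 3.5, 23.9, 0.3], [-0.3, 0.6, -0.0, 8.6, 3.4, 24.0, 0.3], [-0.3, 0.6, -0.0, 8.3, 3.2, 24.1, 0.3], [-0.3, 0.6, -0.0, 8.1, 3.1, 24.2, 0.3], [-0.3, 0.6, -0.0, 7.8, 3.0, 24.3, 0.3]]
[[-0.3, 0.6, -0.0, 7.6, 2.8, 24.4, 0.3], [-0.3, 0.6, -0.0, 7.3, 2.7, 24.4, 0.3], [-0.3, 0.6, -0.0, 7.0, 2.6, 24.5, 0.3], [-0.2, 0.7, -0.0, 6.8, 2.5, 24.7, 0.3]]
```

Call:
apply_moves([
  [0,0,0,2,0,10,0.3],
  [-0.2,0.5,0,7,2.5,20,0.3],
  [-0.3,0.6,0,10,4,25,0.3],
  [-0.3,0.6,0,10,4,25,0.3],
  [-0.3,0.6,0,10,4,25,0.3],
])

```text
time: 26.17
tcp_pos: [0.4763, -0.1818, 0.1861]
tool_rot: [-90.0, -25.2, 9.7]
force: [1.1, -0.3, -3.4]
gripper_width: 0.649
```

Call:
apply_moves([
  [-0.3,0.6,0,9,3.5,25,0.3],
  [-0.3,0.6,0,9,3.5,25,0.3],
  [-0.3,0.6,0,8.5,3.5,25,0.3],
  [-0.3,0.6,0,8,3,25,0.3],
  [-0.3,0.6,0,8,3,25,0.3],
])

```text
time: 26.58
tcp_pos: [0.5026, -0.0508, 0.1891]
tool_rot: [-90.0, -25.2, 6.4]
force: [0.4, -0.4, -3.6]
gripper_width: 0.653
```

Call:
apply_moves([
  [-0.3,0.6,0,8,3,25,0.3],
  [-0.3,0.6,0,7.5,3,25,0.3],
  [-0.3,0.6,0,7,2.5,22,0.3],
  [-0.3,0.6,0,6,2,18,0.3],
  [-0.2,0.5,0,4,2,10,0.3],
])

```text
time: 27.0
tcp_pos: [0.5278, 0.0529, 0.1914]
tool_rot: [-90.0, -25.1, 3.4]
force: [1.2, -0.1, -3.6]
gripper_width: 0.649
```

```bash
cat > look.py <<'E'
from tr import *
import sys
tag=sys.argv[1];d=grab(tag);s=observe()
P=tray+ZT.apply([-.066,0,.004+.0305]);print(s["time"],s["tcp_pos"].round(4),s["tool_rot"].round(2),s["force"].round(2),s["qpos"].round(1),"to place",delta(s,P,RT))
c=s["tcp_pos"]+Ro.from_euler("z",s["tool_rot"][2],degrees=True).apply([.067,0,0])
for n in d:
    L=ZT.inv().apply((cloud(d[n]).reshape(-1,3)-tray)).reshape(420,560,3)*1000
    zl=(s["tcp_pos"][2]-.0305+.05)*1000
    m=(abs(L[...,1])<60)&(abs(L[...,0])<130)&(abs(L[...,2]-zl)<12);P=L[m&(L[...,0]>-30)]
    if len(P)<50: continue
    pl=np.linalg.lstsq(np.c_[P[:,:2],np.ones(len(P))],P[:,2],rcond=None)[0]
    e=np.array([(x+3.5,*np.percentile(P[(P[:,0]>=x)&(P[:,0]<x+7)][:,1],[3,97])) for x in np.arange(-25,60,7.)])
    f=np.polyfit(e[:,0],e[:,1],1);g=np.polyfit(e[:,0],e[:,2],1)
    print(n,"lid plane",pl.round(3),"edges",f.round(3),g.round(3),"xmax",np.percentile(P[:,0],99).round(1))
for n,b in(("side",(200,200,360,320)),("top",(200,140,360,270))):
    cv2.imwrite(f"pics/{tag}_{n}2.png",cv2.resize(d[n]["color"][b[1]:b[3],b[0]:b[2],::-1],None,fx=4,fy=4,interpolation=cv2.INTER_CUBIC))
E
python3 look.py t
```

```text
27.1 [0.5281 0.0524 0.1913] [-90.02 -25.14   3.45] [ 0.36 -0.55 -2.92] [ -2.6  -0.5 -38.2  27.3   2.5  -5.5] to place (array([-0.29,  0.68,  0.14]), array([-61.4, 144.4,   3.2]))
side lid plane [-1.10000e-02 -6.00000e-02  2.07063e+02] edges [  0.053 -22.221] [ 0.038 31.746] xmax 78.7
top lid plane [-8.00000e-03 -1.00000e-03  2.08559e+02] edges [  0.05  -24.776] [ 0.035 28.275] xmax 82.2
```

View pics/t_side2.png

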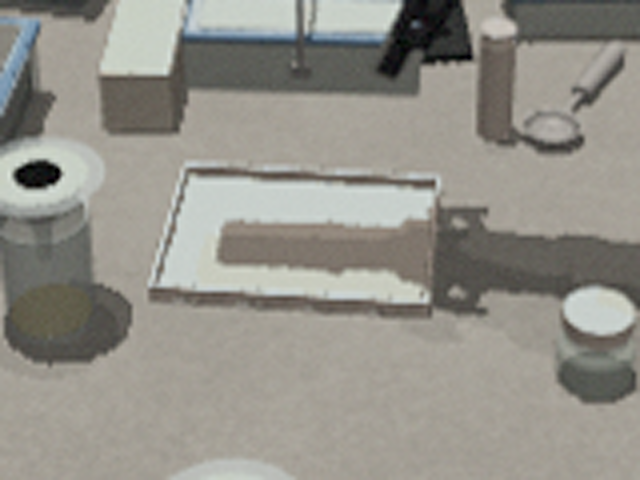

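View pics/t_top2.png

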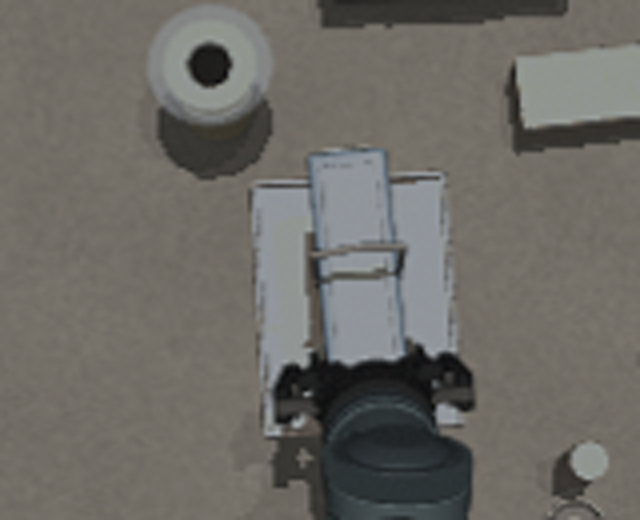

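The box is level over the tray and centred within a few mm. Now I'll lower it.

Call:
apply_moves([
  [-0.1,0.3,0,-6,14,1,0.3],
  [-0.1,0.3,0,-11,26,1,0.3],
  [-0.1,0.1,0,-13,30,1,0.3],
  [0,0,0,-13,30,0,0.3],
  [0,0,0,-8,18,0,0.3],
])

```text
time: 27.52
tcp_pos: [0.5294, 0.0524, 0.0597]
tool_rot: [-90.0, -24.9, 2.4]
force: [-1.7, -0.1, -3.3]
gripper_width: 0.649
```

Call:
apply_moves([
  [0,0,0,-2.5,6,0,0.3],
  [0,0,0,-1.5,3.6,0,0.3],
  [0,0,0,0,0,0,0.3],
])

```text
time: 27.77
tcp_pos: [0.5329, 0.0521, 0.0526]
tool_rot: [-90.1, -25.1, 2.4]
force: [-0.1, 0.0, -3.1]
gripper_width: 0.644
```

```bash
python3 look.py u
```

```text
27.8667 [0.5346 0.0521 0.0544] [-90.13 -25.34   2.44] [-0.36 -0.42 -4.06] [ -2.2  12.  -49.9   2.9   1.9  -4.2] to place (array([ 0.24, -0.23,  0.34]), array([-9.3, 17.7,  3.8]))
side lid plane [-1.2000e-02 -4.1000e-02  6.8615e+01] edges [  0.037 -24.217] [-5.0000e-03  2.9457e+01] xmax 84.6
top lid plane [-1.0000e-02 -1.0000e-02  7.1086e+01] edges [ 2.2000e-02 -2.7819e+01] [1.8000e-02 2.4406e+01] xmax 88.4
```

View pics/u_side2.png

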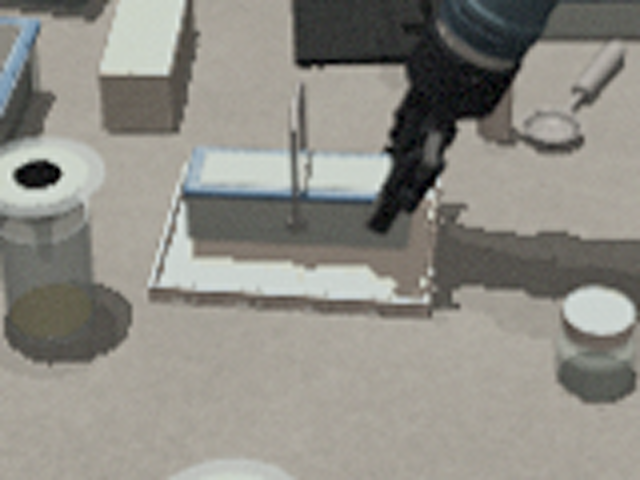

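Call:
apply_moves([
  [0,0,-0.3,-1.3,2.7,1,0.3],
  [0,0,-0.2,-1.3,2.7,1,0.3],
  [0,0,0,-1.3,2.7,1,0.3],
  [0,0,0,-0.8,1.8,0,0.3],
  [0,0,0,-0.4,0.9,0,0.3],
])

```text
time: 28.28
tcp_pos: [0.5324, 0.0554, 0.0403]
tool_rot: [-90.1, -25.6, 2.5]
force: [0.2, -0.4, -3.2]
gripper_width: 0.649
```

Call:
apply_moves([
  [0,0,0,-0.4,0.9,0,0.3],
  [0,0,0,-0.4,0.9,0,0.3],
  [0,0,0,0,0,0,0.3],
])

```text
time: 28.53
tcp_pos: [0.5328, 0.0552, 0.0385]
tool_rot: [-90.1, -25.6, 2.4]
force: [0.7, 0.1, -3.2]
gripper_width: 0.649
```

```bash
python3 fz.py 5; python3 look.py v
```

```text
28.7833 F [-0.26 -0.22 -3.74] +- [0.28 0.33 0.18] M [-0.019  0.847  0.011] [0.533  0.0552 0.0388]
28.8833 [0.533  0.0552 0.0388] [-90.13 -25.66   2.45] [-0.18 -0.53 -2.9 ] [ -1.8  13.6 -51.4  -0.7   1.7  -3.8] to place (array([ 0.23, -0.23,  0.66]), array([-1.3,  4.2,  0.6]))
side lid plane [-1.0000e-03 -4.5000e-02  5.4968e+01] edges [  0.037 -21.725] [-1.0000e-03  3.2888e+01] xmax 84.2
top lid plane [-3.0000e-03 -5.0000e-03  5.6546e+01] edges [ 2.5000e-02 -2.5072e+01] [2.1000e-02 2.7834e+01] xmax 86.8
```

Call:
apply_moves([
  [0,0,0,-0.4,0.9,0,0.3],
  [0,0,0,-0.4,0.9,0,0.3],
  [0,0,0,-0.2,0.5,0,0.3],
  [0,0,0,0,0,0,0.3],
])

```text
time: 29.22
tcp_pos: [0.5335, 0.0552, 0.0378]
tool_rot: [-90.1, -25.8, 2.4]
force: [-11.7, -2.4, 17.0]
gripper_width: 0.652
```

```bash
python3 fz.py 5
```

```text
29.4667 F [-11.12  -2.05  16.8 ] +- [0.22 0.06 0.16] M [0.136 1.35  0.127] [0.5335 0.0552 0.0378]
```

Call:
apply_moves([
  [0,0,0,0.3,-0.7,0,0.3],
  [0,0,0,0,0,0,0.3],
])

```text
time: 29.63
tcp_pos: [0.5335, 0.0552, 0.0379]
tool_rot: [-90.1, -25.7, 2.4]
force: [-6.3, -1.1, 10.5]
gripper_width: 0.651
```

```bash
python3 fz.py 5; python3 look.py w
```

```text
29.8833 F [-6.32 -1.69 10.41] +- [0.26 0.11 0.12] M [0.088 1.134 0.074] [0.5335 0.0552 0.0379]
29.9833 [0.5335 0.0552 0.0379] [-90.13 -25.74   2.45] [-7.25 -1.14  9.46] [ -1.8  13.8 -51.5  -1.    1.7  -3.8] to place (array([ 0.24, -0.23,  0.74]), array([-1.3,  3.1,  0.7]))
side lid plane [-1.0000e-02 -3.9000e-02  5.3949e+01] edges [  0.025 -22.034] [-1.8000e-02  3.2472e+01] xmax 85.0
top lid plane [-2.0000e-03 -1.4000e-02  5.5441e+01] edges [  0.034 -24.95 ] [2.7000e-02 2.7208e+01] xmax 87.3
```

View pics/w_side2.png

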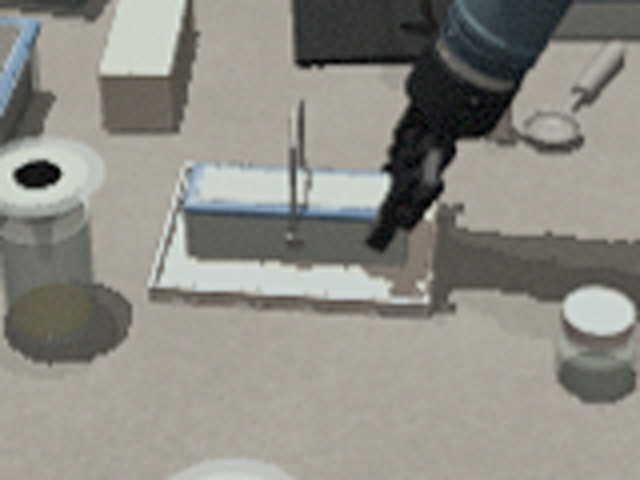

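View pics/w_top2.png

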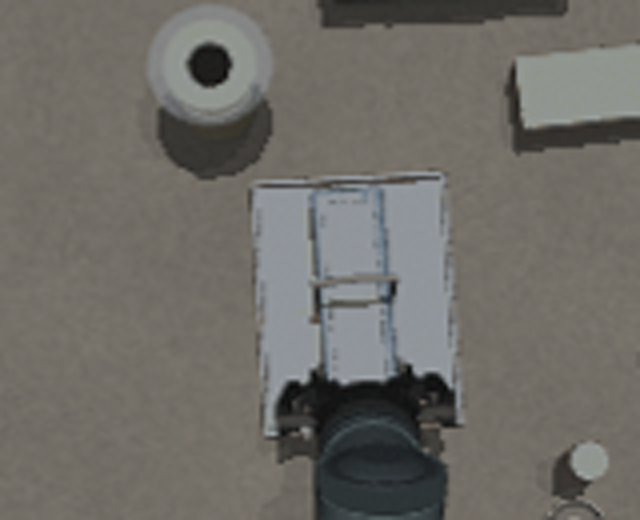

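Call:
apply_moves([
  [0,0,0,0.1,-0.5,0,0.3],
  [0,0,0,0,-0.5,0,0.3],
  [0,0,0,0,0,0,0.3],
])

```text
time: 30.23
tcp_pos: [0.5328, 0.0552, 0.0379]
tool_rot: [-90.1, -25.7, 2.4]
force: [-1.2, -0.5, -0.2]
gripper_width: 0.645
```

```bash
python3 fz.py 5
```

```text
30.4833 F [-0.56 -0.14 -0.58] +- [0.14 0.19 0.23] M [0.001 0.776 0.024] [0.5328 0.0552 0.038 ]
```

Call:
apply_moves([
  [0,0,0.3,0,0,0,0.3],
  [0,0,0.3,0,0,0,0.3],
  [0,0,0,0,0,0,0.3],
])

```text
time: 30.73
tcp_pos: [0.5329, 0.0553, 0.0382]
tool_rot: [-90.1, -25.1, 2.4]
force: [-0.9, 0.1, -1.2]
gripper_width: 0.646
```

```bash
python3 fz.py 5
```

```text
30.9833 F [-0.43  0.24 -0.38] +- [0.25 0.21 0.1 ] M [ 0.034  0.287 -0.01 ] [0.5329 0.0552 0.0381]
```

The moment is now at its no-load value and the force is near zero, so the box sits flat on the tray floor. Time to release.

Call:
apply_moves([
  [0,0,0,0,0,0,0.68],
  [0,0,0,0,0,0,0.74],
  [0,0,0,0,0,0,0.82],
  [0,0,0,0,0,0,0.9],
  [0,0,0,0,0,0,0.95],
])

```text
time: 31.4
tcp_pos: [0.5326, 0.0552, 0.038]
tool_rot: [-90.1, -25.1, 2.4]
force: [-1.4, -0.8, -0.1]
gripper_width: 0.951
```

Call:
apply_moves([
  [0,0,0,0,-3,0,0.95],
  [0,0,0,0,-10,0,0.95],
  [0,0,0,0,-25,0,0.95],
  [0,0,0,0,-35,0,0.95],
  [0,0,0,0,-35,0,0.95],
])

```text
time: 31.82
tcp_pos: [0.4852, 0.0535, 0.1359]
tool_rot: [-90.1, -24.9, 2.4]
force: [1.0, 0.7, -0.4]
gripper_width: 0.95
```

Call:
apply_moves([
  [0,0,0,0,-30,0,0.95],
  [0,0,0,0,-15,0,0.95],
  [0,0,0,0,0,0,0.95],
])

```text
time: 32.07
tcp_pos: [0.4691, 0.0528, 0.1808]
tool_rot: [-90.2, -25.4, 2.5]
force: [0.2, -0.1, 0.5]
gripper_width: 0.951
```

```bash
cp look.py look2.py; sed -i 's/zl=.*/zl=54/' look2.py; python3 look2.py x
```

```text
32.1667 [0.4683 0.0528 0.1773] [-90.14 -25.17   2.45] [0.1  0.12 0.57] [ -2.5  -6.8 -46.3  25.4   2.   -4.5] to place (array([ 0.24, -0.23,  0.17]), array([ -1.5, 157. ,   0.7]))
side lid plane [-8.0000e-03 -7.3000e-02  5.3205e+01] edges [  0.037 -21.646] [3.0000e-03 3.1929e+01] xmax 83.0
top lid plane [-1.0000e-02 -6.0000e-03  5.5158e+01] edges [  0.025 -24.882] [1.4000e-02 2.7606e+01] xmax 87.2
```

View pics/x_side.png

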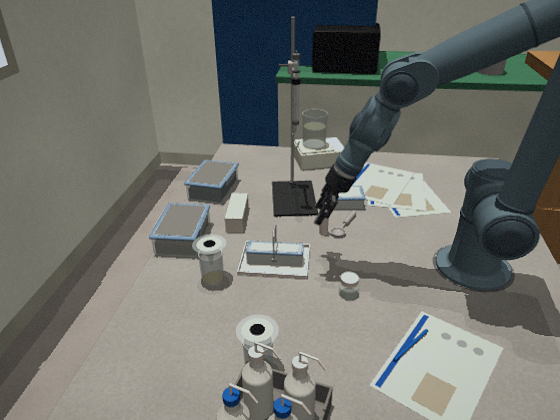

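View pics/x_top.png

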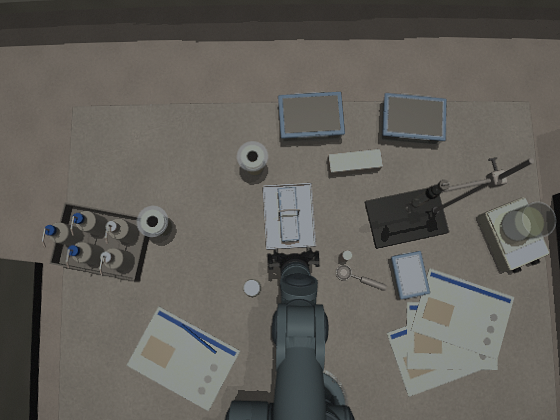

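The side view (274,252) and top view (289,215) show the box lying flat inside the tray walls. The gripper is clear and the bystanders sit at the same pixels as at the start, so I'm handing in.

```bash
python3 -c "
from bench import *
print(close_job())"
```

```text
the job is handed in; nothing more can be done
None
```

The sample box was weighed on the spring balance and now lies flat in the white tray. I handed the job in at about 32 s of the 72 s allowed; no verdict was reported.

- **Weighing:** I gripped the box at its near end, hung it by the bow on the hook and eased the weight on until the wrist force was near zero. It then hung free for about 5 s, level and still within the roughly ±0.4 mm camera noise. The pull-out was about 37 mm, or 3.2 N (roughly 325 g), against 3.3–3.5 N at the wrist.
- **Lifting off and setting down:** I took the box in hand again, raised it slowly and backed it off the hook. I set it down, evened out the contact, released it and withdrew.
- **Last checks:** The lid is about 54 mm up, which matches the box resting on the 4 mm tray floor. The far end is about 14 mm from the inner wall. The hook was back at empty after the lift-off, and the other things show at the same pixels as at the start.

**What disagreed:**
- The two cameras differ by up to about 5 mm in y and 2 mm in height.
- Both show a lid slope of about 0.01 (about 0.5°) after release. They also showed small slopes earlier, so I put it down to calibration.
- While the weight was being eased on, there was a side force of up to 2.5 N on the bow, which I relieved before letting go.
- At set-down, the first contact pressed with about 17 N vertical and 11 N horizontal for under a second before I backed off.

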